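# Hang the wet tama in the drying cabinet and aim the curing lamp

### The job

Take the wire hanger with the freshly coated green ball out of the clip rack, pass it through the cabinet's front window and hang its loop on the hook inside, lowering it gently until the hook takes the weight. Then let go and swing the lamp arm until the lamp points straight at the ball. Never touch the wet ball or the cabinet's white frame, with the hanger or the robot, do not drop the hanger, and leave the other things on the bench alone.

Things in the scene. Friction and masses are not known exactly. Their poses are not given: they have to be found in the camera images.
- hanger: loose steel wire hanger, about 190 g with its ball, 197 mm tall. Origin: centre of the underside of its foot collar (44 mm wide), which stands on the rack; z up, x away from its wooden handle. A 12 mm foot pin goes 25 mm below the origin. On the z axis: the wet ball, 60 mm across, centred 36 mm up; a stem; a loop in the y-z plane (wire 8 mm thick).
- loop (a point): centre of the hanger's loop opening (hanger frame 0, 0, 135 mm), seen along x. The opening is 36 mm wide in y and 58 mm high (106 to 164 mm up), its upper corners bevelled so that the flat under its top is about 20 mm wide. A level wire runs from the loop's foot (102 mm up) back to the handle.
- hanger_grip (a point): centre of the hanger's flat wooden handle (hanger frame -78, 0, 135 mm): 40 mm along x, 14 mm thick in y, 36 mm high. It is pinched across y, and may be taken with the gripper tilted about y. It may be squeezed firmly (the ball's weight hangs 78 mm ahead of it).
- tama: the wet green ball on the hanger, 60 mm across; it must not be touched. Its origin is the hanger's origin, 36 mm below the ball's centre.
- rack: fixed steel block 120 x 100 x 45 mm, origin at the centre of its underside. The hanger's foot pin stands in a 16 mm hole, 30 mm deep, at the centre of its top; the hanger lifts straight out. Two low wire clips lie beside the collar, and two thin 30 mm pins stand on its +x edge.
- cabinet: fixed drying cabinet, open at the back and sides, with two bars for a roof: 200 mm wide (y), 170 mm deep, 364 mm high, on a base plate 12 mm thick. Origin: on the bench under the middle of the outer face of its front; +x points into the cabinet, z up. An 80 mm deep space behind the front is free down to the base plate.
- frame: the cabinet's white frame, origin and axes as the cabinet. Front panel 12 mm thick (x 0 to 12 mm) with one window: 120 mm wide (y -60 to 60), 50 to 300 mm above the bench. The panel goes on up to 360 mm and an eave stands out 21 mm there, so an upright gripper strikes it: lean the gripper's body back, out of the window.
- window (a point): centre of the window in the outer face of the front
- hook_mark (a point): middle of the hook's seat at the hook's NOMINAL height (cabinet frame 68, 0, 225 mm), level with the centre of the bar. The hook is clamped to a rail and may in fact be up to 10 mm higher or lower than this mark. Its true height is not reported: it must be felt (or seen).
- lamp (a joint): angle of the lamp arm about its upright pivot, rad: 0 = pointing straight at a ball hung on the hook, growing as it swings away from it (clockwise from above). It stays where it is left; the pivot's friction is about 0.15 N m. Range -0.5 to 1.7.
- lamp_grip (a point): grip point on the lamp arm's orange upright grip, a round rod 16 mm across, 80 mm from the pivot, that stands up 8 mm above this point and 40 mm below it to the arm. The lamp head begins 14 mm beyond the rod's axis, is 44 mm across and its top is 20 mm below this point.
- lamp_pivot (a point): a point on the lamp arm's upright pivot axis (cabinet frame -160, -150, 102 mm)
- ken: pale beech ken with its spike and cross cups, lying, 165 mm long; a bystander. Origin: under its middle
- cork_block: cork sanding block 100 x 60 x 35 mm; a bystander. Origin: centre of its underside
- weight: round bronze weight 64 mm across, 62 mm high; a bystander. Origin: centre of its underside
- jar: amber jar 64 mm across, 75 mm high; a bystander. Origin: centre of its underside
- raw_tama: uncoated beech ball 60 mm across, standing on its flat; a bystander. Origin: centre of its underside
- brush: brush lying on the bench; a bystander. Origin: under its middle
- rail: the dark upright rail, 30 mm wide, at the cabinet's open back, same origin and axes as the cabinet. It carries the hook: a level yellow bar 8 mm thick on the cabinet's mid-line that runs towards the front. Its usable seat reaches 15 mm to the front and 30 mm to the back of hook_mark; 42 mm behind the front face it ends in an upturned tip, 19 mm above the bar's centre.
Not all that is in view belongs to the job. Several things have the shape of the hanger; the one meant has the colours described above.

How it is judged:
On the way, in this order (a step that is already met when the one before it is completed fails the run):
1. the hanger hangs by its loop on the hook, let go and at rest (contact force between hanger and cabinet above 0.8 N and contact force between hanger and the fingers below 0.05 N and x of loop in the frame of cabinet above 0.045 m and z of loop in the frame of cabinet above 0.182 m and distance between loop and hook_mark below 0.055 m and angle between hanger's own z axis and vertical below 0.3 rad and linear speed of hanger below 0.05 m/s), for 0.3 s.
2. the lamp arm points at the ball (value of joint lamp between -0.09 and 0.09 rad), for 0.2 s.
At the end, for the whole second after the job is handed in: The hanger hangs at rest from the hook inside the cabinet by its loop (loop inside the front, at least 182 mm above the bench, within 55 mm of the hook mark, leaning less than 17 degrees), and the lamp arm rests within 5 degrees of pointing at the ball (all of step 2 and contact force between hanger and cabinet above 0.8 N and x of loop in the frame of cabinet above 0.045 m and z of loop in the frame of cabinet above 0.182 m and distance between loop and hook_mark below 0.055 m and angle between hanger's own z axis and vertical below 0.3 rad and linear speed of hanger below 0.05 m/s and velocity of joint lamp between -0.05 and 0.05 rad/s); the robot touches nothing.
It fails at once if the wet ball is touched by anything (contact force between tama and anything else above 0.1 N).
It fails at once if the hanger or the robot touches the cabinet's frame (contact force between any of hanger, the arm, the fingers and frame above 0.3 N).
It fails at once if the hanger is forced on to the hook or against the cabinet (over 25 N) (contact force between hanger and cabinet above 25 N).
It fails at once if the hanger is dropped (falls free faster than 0.3 m/s) (linear speed of hanger above 0.3 m/s and contact force between hanger and the fingers below 0.05 N).
It fails at once if another thing on the bench is disturbed (moved over 20 mm) (distance of any of ken, cork_block, weight, jar, raw_tama, brush from where it was at the start of the episode above 0.02 m).
It also fails if it takes over 69 s, if anything falls off the work surface, if the arm or the gripper's body presses on something with over 40 N, if the wrist force passes 120 N, or if a joint passes its speed limit or range.

### The arm

A 6-joint arm with a two-finger parallel gripper is mounted at the origin on the work surface. World frame = base frame: x ahead of the robot, y to its left, z up, the work surface at z = 0. Lengths are in m, angles in rad, forces in N, time in s.
With the tool pointing down it reaches from about 0.35 to 0.8 m from the base axis. Payload 7.3 kg.
Tool frame: the origin (TCP) lies on the mounting face of the last link; the fingertips stand 173 mm ahead of it and the grasp point (between the pads) lies 155 mm ahead of it; z points along the fingers, x is the direction in which the jaws open and shut, and the axes are right-handed (so a half turn about z gives the same grasp; the last joint's range is limited). The gripper opens to 85 mm and grips with 20 to 120 N. Pads are 22 mm wide; open, the fingers measure 114 mm over their backs; the gripper's body (76 mm by 85 mm) begins 54 mm behind the grasp point. The pads swing forward as they close: fully open they stand 13 mm farther back than shut.
Start: joints at [-1.425, 0.342, 1.524, -0, 1.275, -0.146], TCP at [0.151, -0.503, 0.405] pointing down, gripper open.
Joint ranges: [-2.53, 2.53], [-0.77, 2.02], [0.04, 2.7], [-1, 4.14], [0.28, 2.66], [-3.11, 3.11]. Speed limits (rad/s): [2.57, 2.57, 3.14, 3.14, 3.14, 3.14].

### API

Orientations are given as [roll, pitch, yaw] about the fixed x, y, z axes, in that order (R = Rz(yaw) Ry(pitch) Rx(roll)).
In Python, from workcell import * gives the robot as it stands.
- The arm moves only by the tool servo_tool, never from a script. Its argument "series" is a list of rows, each a list of 2 entries, a list of its own where there are three numbers: the shift along the world's x, y, z in cm, then the turn, a rotation vector about the world's x, y, z in rad. A call has exactly 10 rows; each row shifts and turns the commanded pose from where the row before left it; what a row does not reach is not made up. A row lasts 1/8 s, in which the tool goes at most 62.5 mm and 10.7 degrees, less where a joint would pass 70% of its speed; a pose out of reach is approached as far as the arm can. A call with a gripper value outside its range is refused whole. "grip" is the gripper command: -1 is shut, 1 is fully open, values between are in proportion, set as the call begins (left out, the last holds). The fingers move at their own pace and stop on an object; "newtons" is the grip in N (left out, the last holds). Time passes only in rows, so rows that do not move let the fingers close, or fill a call up. It gives the time, the measured TCP pose, the force and the opening at its end, in the units of the state.
- sense(): the state, without advancing time (a new reading comes with each control period).
- snapshot(name): name is "side" or "top" or "wrist"; returns a dict with "image" (400x640x3 uint8, blue, green, red), "K" (3x3 intrinsics, pixels), "extrinsics" (4x4, takes a point from camera to world coordinates); the wrist camera has in their place "tool_from_camera" (4x4, takes a point from camera to tool coordinates, whose origin is the TCP and whose axes are the tool frame's). Camera axes: x right, y up, looking along -z (the intrinsics and any distortion apply to the point x, -y, -z); pixel columns grow to the right and rows downward; lengths in m; the calibration is good to about 2 mm. A picture is of the moment at which its call begins: read the wrist's pose just before it. There is no depth.
- job_done(): hands the job in, once; it reports no verdict.
The state is a dict: "t": time; "qpos": joint angles; "qd": joint speeds; "joint_efforts": joint torques, N m; "tcp_pos": TCP position; "orientation": TCP orientation; "contact_force": force on the tool from outside, world axes, zero at the start; "ft_torque": the same for the moment, N m; "opening": opening from 0.0 (shut) to 1.0 (fully open).
Only numpy, scipy, OpenCV 4.12 (cv2) and the standard library are available. Lean on these libraries where they do the work, as an engineer would, in place of code of your own. Each camera call takes 0.05 s, during which the arm holds its last target.

## Working session

There is one attempt and no reset: what is moved stays moved. The work goes in short steps, Python scripts to look and compute and a tool call to move; the robot and the scene stay as the last step left them, time stands still between calls to the robot, and variables do not carry over. Pictures are saved under pics/ and viewed, and the job is handed in when it is done.

Besides the shell and the picture viewer there is one more tool, called after ">>>" as name([rows], argument=value, ...), one row to a line, values as JSON. servo_tool: Moves the arm, as the interface text tells. Its arguments: {"type":"object","properties":{"series":{"type":"array","items":{"type":"array"}},"grip":{"type":"number"},"newtons":{"type":"number"}},"required":["series"]}

```bash
mkdir -p pics; ls
python3 - <<'E'
from workcell import *
import cv2,json
print(sense())
for n in ["side","top","wrist"]:
    s=snapshot(n); cv2.imwrite(f"pics/{n}0.png",s["image"]); print(n,s["K"],s.get("extrinsics",s.get("tool_from_camera")),[k for k in s])
E
```

```text
pics
{'t': 0.0, 'qpos': array([-1.42498850e+00,  3.42720721e-01,  1.52509512e+00, -3.00596851e-05,
        1.27541422e+00, -1.45990984e-01]), 'qd': array([0.00157998, 0.00075101, 0.00113376, 0.00037726, 0.00118271,
       0.00062599]), 'joint_efforts': array([-5.78531508e-04, -4.33678114e+01, -2.46016771e+01, -2.66099805e-04,
        7.70737039e-03, -7.65695347e-06]), 'tcp_pos': array([ 0.15102787, -0.50263925,  0.40399953]), 'orientation': array([-3.14138289e+00,  1.62416759e-03, -1.27898858e+00]), 'contact_force': array([ 0.41887051, -0.35575335, -0.25699504]), 'ft_torque': array([0.05482918, 0.03903864, 0.00267897]), 'opening': 1.003373295934868}
side [[480.11236129   0.         317.4251009 ]
 [  0.         480.11236129 202.87223225]
 [  0.           0.           1.        ]] [[-0.86625022  0.2674227  -0.42201382 -0.1944787 ]
 [-0.49955694 -0.47597966  0.72379985  1.27828135]
 [-0.00730948  0.83781171  0.54591035  1.09406713]
 [ 0.          0.          0.          1.        ]] ['image', 'K', 'extrinsics']
top [[490.57256569   0.         314.77981616]
 [  0.         490.57256569 206.53399219]
 [  0.           0.           1.        ]] [[-0.00492789  0.99512181 -0.09853068  0.37208323]
 [-0.99995015 -0.0057594  -0.00815646  0.03707758]
 [-0.00868414  0.09848558  0.99510059  1.77958691]
 [ 0.          0.          0.          1.        ]] ['image', 'K', 'extrinsics']
wrist [[351.36352377   0.         318.13079488]
 [  0.         351.36352377 205.57416849]
 [  0.           0.           1.        ]] [[ 9.99999531e-01  5.40455944e-04  8.03648566e-04 -4.82303825e-04]
 [ 7.67544973e-04 -9.48314645e-01 -3.17330655e-01 -8.08842114e-02]
 [ 5.90608466e-04  3.17331123e-01 -9.48314615e-01  2.97222641e-02]
 [ 0.00000000e+00  0.00000000e+00  0.00000000e+00  1.00000000e+00]] ['image', 'K', 'tool_from_camera']
```

View pics/side0.png

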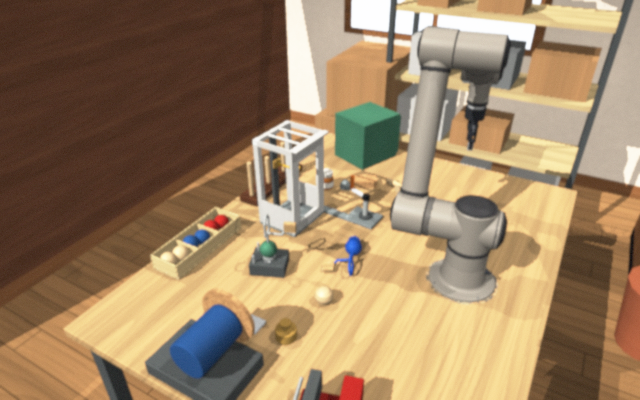

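View pics/top0.png

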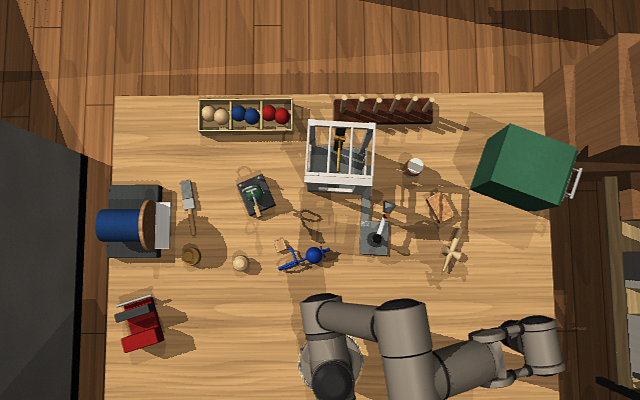

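View pics/wrist0.png

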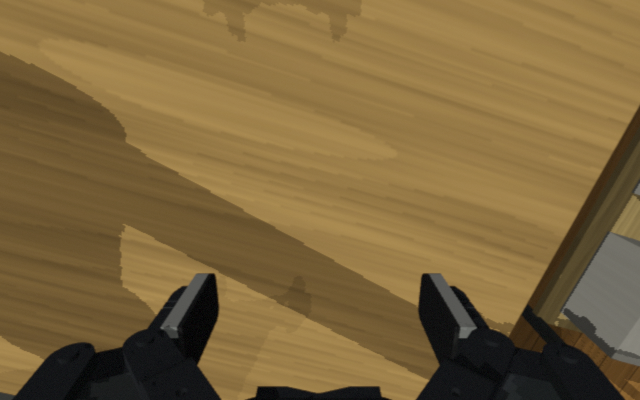

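Run:
```python
import cv2
a=cv2.imread("pics/top0.png"); b=cv2.imread("pics/side0.png")
def c(im,x0,y0,x1,y1,f,n): cv2.imwrite(f"pics/{n}.png",cv2.resize(im[y0:y1,x0:x1],None,fx=f,fy=f,interpolation=cv2.INTER_CUBIC))
c(a,225,160,345,250,6,"topA"); c(a,290,110,410,270,3.7,"topB"); c(b,220,200,380,300,5,"sideA"); c(b,230,110,390,240,4.6,"sideB")
```

```text
(no output)
```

View pics/topA.png

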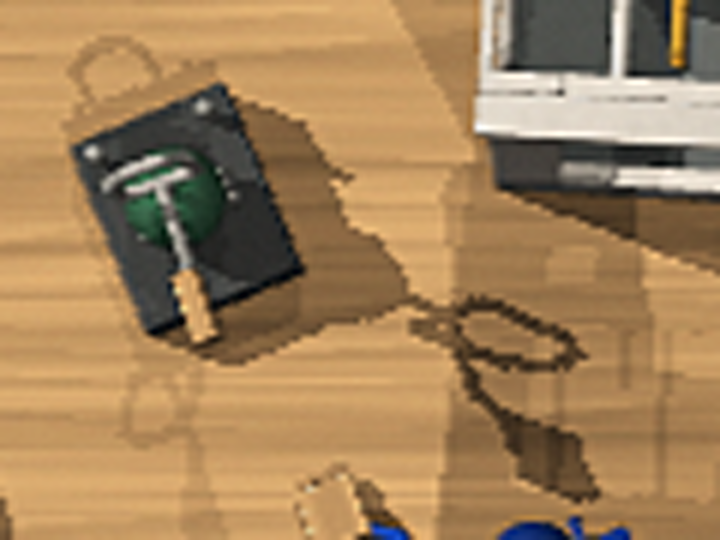

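View pics/topB.png

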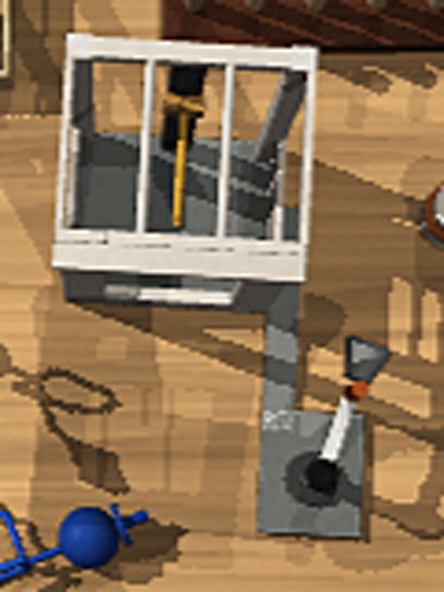

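View pics/sideA.png

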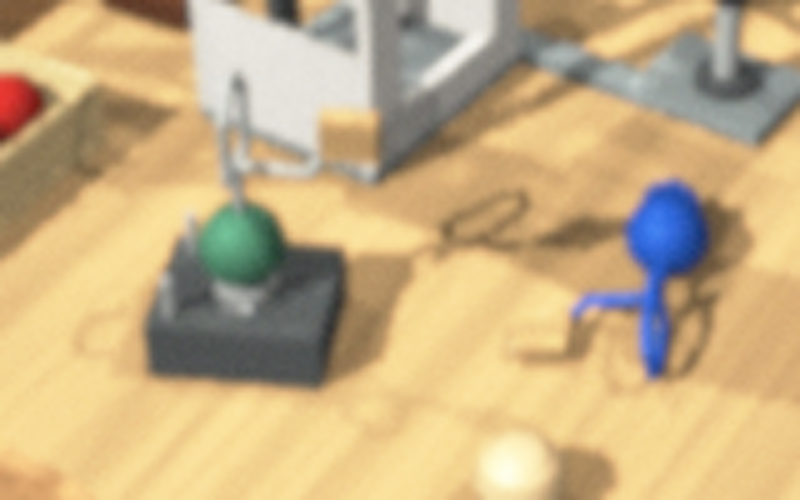

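View pics/sideB.png

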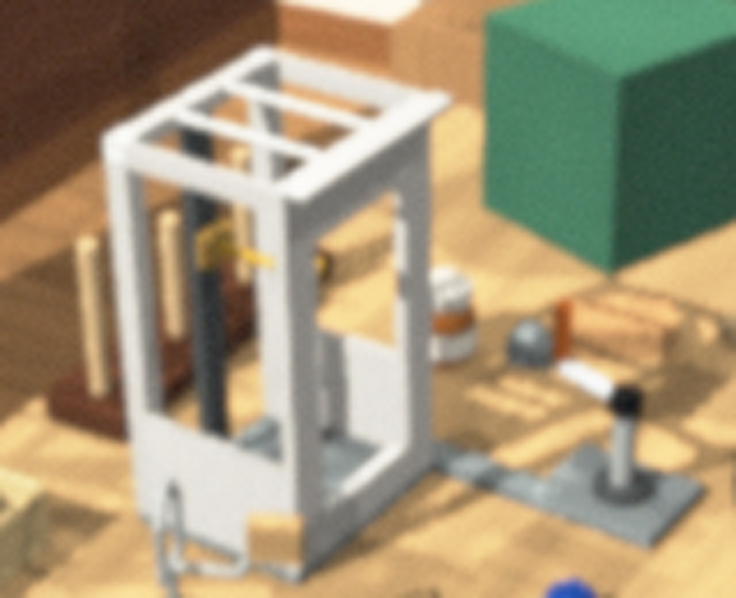

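```bash
cat > h.py <<'E'
import numpy as np, cv2
CAM={'side':(np.array([[480.11236129,0,317.4251009],[0,480.11236129,202.87223225],[0,0,1]]),np.array([[-0.86625022,0.2674227,-0.42201382,-0.1944787],[-0.49955694,-0.47597966,0.72379985,1.27828135],[-0.00730948,0.83781171,0.54591035,1.09406713],[0,0,0,1]])),
'top':(np.array([[490.57256569,0,314.77981616],[0,490.57256569,206.53399219],[0,0,1]]),np.array([[-0.00492789,0.99512181,-0.09853068,0.37208323],[-0.99995015,-0.0057594,-0.00815646,0.03707758],[-0.00868414,0.09848558,0.99510059,1.77958691],[0,0,0,1]]))}
def ray(c,uv):
    K,E=CAM[c]; d=np.linalg.inv(K)@np.array([uv[0],uv[1],1.]); d=np.array([d[0],-d[1],-d[2]])
    return E[:3,3],E[:3,:3]@d
def onz(c,uv,z):
    o,d=ray(c,uv); return o+d*(z-o[2])/d[2]
def proj(c,P):
    K,E=CAM[c]; P=np.atleast_2d(P); q=(P-E[:3,3])@E[:3,:3]; q=q*[1,-1,-1]; q=q@K.T; return q[:,:2]/q[:,2:]
def tri(uvt,uvs):
    A=[];b=[]
    for c,uv in(('top',uvt),('side',uvs)):
        o,d=ray(c,uv); d=d/np.linalg.norm(d); M=np.eye(3)-np.outer(d,d); A.append(M);b.append(M@o)
    x=np.linalg.lstsq(np.vstack(A),np.hstack(b),rcond=None)[0]; return x, np.linalg.norm(np.vstack(A)@x-np.hstack(b))
def T(x,y,yaw,P):
    c,s=np.cos(yaw),np.sin(yaw); P=np.atleast_2d(P); return np.c_[x+c*P[:,0]-s*P[:,1], y+s*P[:,0]+c*P[:,1], P[:,2]]
E
python3 - <<'E'
from h import *
from scipy.optimize import least_squares
np.set_printoptions(precision=4,suppress=True)
A=lambda p:np.array(p)/6+[225,160]
B=lambda p:np.array(p)/3.7+[290,110]
SA=lambda p:np.array(p)/5+[220,200]; SB=lambda p:np.array(p)/4.6+[230,110]
r=[(73,147),(222,85),(303,270),(150,333)]
R=np.array([onz('top',A(p),.045) for p in r]); print("rack",R, R.mean(0)); d=R[:2].mean(0)-R[2:].mean(0); print("yaw",np.arctan2(d[1],d[0]),np.linalg.norm(d),np.linalg.norm(R[0]-R[1]))
c=R.mean(0)
print("handle top-ends", onz('top',A((185,272)),.198),onz('top',A((204,338)),.198))
print("loop", onz('top',A((147,172)),.242))
h,e=tri(A((196,305)),SA((350,137)));print("handle tri",h,e)
for p,n in(((70,35),'BL'),((318,48),'BR'),((303,280),'FR'),((52,270),'FL')): print(n,onz('top',B(p),.362))
print("lamp grip top",tri(B((360,386)),SB((563,303))))
print("pivot top",tri(B((322,472)),SB((628,390))))
# fit cabinet
cad=np.array([[.17,.1,.364],[.17,-.1,.364],[-.021,-.1,.36],[-.021,.1,.36]])
obs=np.array([B(p) for p in ((70,35),(318,48),(303,280),(52,270))])
s=least_squares(lambda q:(proj('top',T(*q,cad))-obs).ravel(),[.55,-.0,0]); print(s.x, s.fun)
E
```

```text
rack [[0.6246 0.3283 0.045 ]
 [0.6614 0.2397 0.045 ]
 [0.5501 0.191  0.045 ]
 [0.5132 0.2815 0.045 ]] [0.5873 0.2601 0.045 ]
yaw 0.4052537877792474 0.12113318458662153 0.09596303585141576
handle top-ends [0.5337 0.2412 0.198 ] [0.4979 0.2307 0.198 ]
loop [0.5823 0.256  0.242 ]
handle tri [0.5168 0.237  0.1809] 0.0008613691149341409
BL [0.7712 0.0647 0.362 ]
BR [ 0.7591 -0.133   0.362 ]
FR [ 0.5725 -0.118   0.362 ]
FL [0.5817 0.0797 0.362 ]
lamp grip top (array([ 0.5041, -0.1895,  0.1625]), np.float64(0.0013628358151408328))
pivot top (array([ 0.4284, -0.1602,  0.1151]), np.float64(0.002604175700916139))
[ 0.5967 -0.0217 -0.0657] [-0.7449 -0.7537 -0.036  -0.3973  0.6776  1.2259  0.092  -0.1122]
```

>>> servo_tool([
  [[4, 4.5, 0], [0, 0, 0]],
  [[4, 4.5, 0], [0, 0, 0]],
  [[4, 4.5, 0], [0, 0, 0]],
  [[4, 4.5, 0], [0, 0, 0]],
  [[1.5, 5.8, 0], [0, 0, 0]],
  [[1.5, 5.8, 0], [0, 0, 0]],
  [[1.5, 5.8, 0], [0, 0, 0]],
  [[1.5, 5.8, 0], [0, 0, 0]],
  [[1.5, 5.8, 0], [0, 0, 0]],
  [[1.5, 5.8, 0], [0, 0, 0]],
], grip=0, newtons=80)

```text
t: 1.4
tcp_pos: [0.4011, 0.0272, 0.4048]
orientation: [-3.141, -0.0, -1.279]
contact_force: [1.2, -1.3, -0.0]
opening: 0.497
```

>>> servo_tool([
  [[-0.3, 1.6, -0.3], [0.022, -0.066, 0]],
  [[-0.3, 1.6, -0.3], [0.022, -0.066, 0]],
  [[-0.3, 1.6, -0.3], [0.022, -0.066, 0]],
  [[-0.3, 1.6, -0.3], [0.022, -0.066, 0]],
  [[-0.3, 1.6, -0.3], [0.022, -0.066, 0]],
  [[-0.3, 1.6, -0.3], [0.022, -0.066, 0]],
  [[-0.3, 1.6, -0.3], [0.022, -0.066, 0]],
  [[-0.3, 1.6, -0.3], [0.022, -0.066, 0]],
  [[-0.3, 1.6, -0.3], [0.022, -0.066, 0]],
  [[-0.3, 1.6, -0.3], [0.022, -0.066, 0]],
])

```text
t: 2.65
tcp_pos: [0.3707, 0.1857, 0.3745]
orientation: [-2.444, 0.019, -1.272]
contact_force: [0.4, 0.2, -1.0]
opening: 0.503
```

```bash
cat >> h.py <<'E'
from scipy.spatial.transform import Rotation as Ro
def wray(s,TC,K,uv):
    R=Ro.from_euler('xyz',s['orientation']).as_matrix(); M=np.eye(4); M[:3,:3]=R; M[:3,3]=s['tcp_pos']; E=M@TC
    d=np.linalg.inv(K)@np.array([uv[0],uv[1],1.]); return E[:3,3],E[:3,:3]@np.array([d[0],-d[1],-d[2]])
def wproj(s,TC,K,P):
    R=Ro.from_euler('xyz',s['orientation']).as_matrix(); M=np.eye(4); M[:3,:3]=R; M[:3,3]=s['tcp_pos']; E=M@TC
    q=(np.atleast_2d(P)-E[:3,3])@E[:3,:3]; q=(q*[1,-1,-1])@K.T; return q[:,:2]/q[:,2:]
E
python3 - <<'E'
from workcell import *
import cv2,pickle
s=sense(); w=snapshot("wrist"); t=snapshot("top"); d=snapshot("side")
pickle.dump((s,w,t,d),open("v1.pkl","wb"))
for n,x in(("w1",w),("t1",t),("s1",d)): cv2.imwrite(f"pics/{n}.png",x["image"])
print({k:s[k] for k in("t","qpos","tcp_pos","orientation","contact_force")})
E
```

```text
{'t': 2.65, 'qpos': array([0.26671944, 0.04821296, 2.10145468, 0.12159946, 0.2971863 ,
       1.44241304]), 'tcp_pos': array([0.37074399, 0.18565748, 0.37454198]), 'orientation': array([-2.44425823,  0.01949674, -1.27201842]), 'contact_force': array([ 0.40426381,  0.17652173, -0.95557448])}
```

View pics/w1.png

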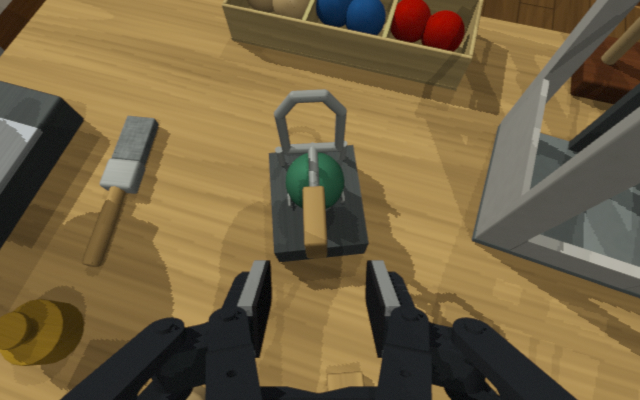

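Run:
```python
import cv2
a=cv2.imread("pics/w1.png"); b=cv2.imread("pics/t1.png")
def c(im,x0,y0,x1,y1,f,n): cv2.imwrite(f"pics/{n}.png",cv2.resize(im[y0:y1,x0:x1],None,fx=f,fy=f,interpolation=cv2.INTER_CUBIC))
c(a,260,80,380,270,3.1,"w1c")
c(b,290,110,410,270,3.7,"t1c")
```

```text
(no output)
```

View pics/w1c.png

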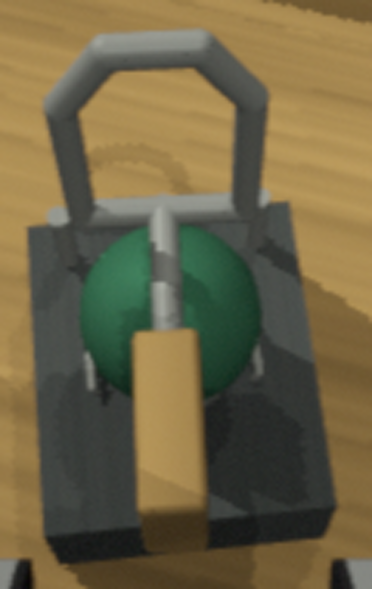

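View pics/s1.png

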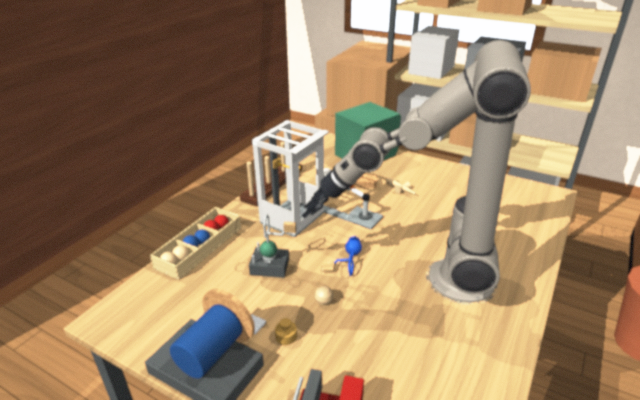

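```bash
cat > fit.py <<'E'
from h import *; import pickle
from scipy.optimize import least_squares
np.set_printoptions(precision=4,suppress=True)
s,w,t,d=pickle.load(open("v1.pkl","rb")); TC,K=w["tool_from_camera"],w["K"]
P=lambda a:np.array(a)/3.1+[260,80]
m=np.array([[-.058,.007,.153],[-.058,-.007,.153],[-.098,-.007,.153],[-.098,.007,.153],[0,0,.168],[0,0,.036],[0,0,.102]])+[0,0,.045]
o=P([(133,332),(198,332),(206,514),(142,514),(154,48),(171,312),(160,210)])
f=least_squares(lambda q:(wproj(s,TC,K,T(*q,m))-o).ravel(),[.587,.26,.33]); print("hanger",f.x); print(f.fun.reshape(-1,2))
r=np.array([[.06,.05,.045],[.06,-.05,.045],[-.06,-.05,.045],[-.06,.05,.045]]); ro=P([(28,228),(290,203),(335,508),(48,535)])
f2=least_squares(lambda q:(wproj(s,TC,K,T(*q,r))-ro).ravel(),[.587,.26,.33]); print("rack",f2.x); print(f2.fun.reshape(-1,2))
print("handle",T(*f.x,[-.078,0,.18]))
A=lambda p:np.array(p)/6+[225,160]
mt=m[:4]; ot=np.array([A((176,272)),A((196,270)),A((215,337)),A((193,342))])
f3=least_squares(lambda q:np.r_[(wproj(s,TC,K,T(*q,m))-o).ravel(),(proj('top',T(*q,mt))-ot).ravel()],[.587,.26,.33]); print("both",f3.x,T(*f3.x,[-.078,0,.18]),f3.fun[-8:])
E
python3 fit.py
python3 - <<'E'
# kinematic check, planar
import numpy as np
from scipy.optimize import least_squares
L1,L2,d,h=.5366,.3603,.136,.140
def ik(r,z,th):
    wr=r-d*np.sin(th); wz=z+d*np.cos(th)-h
    D=np.hypot(wr,wz)
    if D>L1+L2: return None
    q3=np.pi-np.arccos((L1**2+L2**2-D**2)/(2*L1*L2)); a=np.arctan2(wr,wz); q2=a-np.arctan2(L2*np.sin(q3),L1+L2*np.cos(q3)); return q2,q3,np.pi-th-q2-q3
for th in np.radians([20,25,30,35,40,45]):
    out=[]
    for n,g,az in(("grasp",(.569,.18),0),("lift",(.569,.25),0),("pre",(.475,.245),0),("ins",(.59,.235),0),("hung",(.59,.2),0)):
        r=g[0]-.155*np.sin(th); z=g[1]+.155*np.cos(th); k=ik(r,z,th); out.append((n,np.round(k,2) if k else None))
    print(np.degrees(th).round(),out)
E
```

```text
hanger [0.5921 0.2639 0.3424]
[[-0.32   -0.9036]
 [ 0.3544 -1.9605]
 [ 1.1301 -0.5619]
 [-1.3601  0.5581]
 [-0.4372  1.7287]
 [-0.255   1.3257]
 [ 1.0487  0.6513]]
rack [0.592  0.2632 0.3953]
[[-0.0365 -0.2807]
 [ 0.2374 -0.3063]
 [ 1.0384 -0.2298]
 [-1.2223  0.5693]]
handle [[0.5186 0.2377 0.18  ]]
both [0.592  0.2638 0.3421] [[0.5185 0.2376 0.18  ]] [-1.4756 -0.3809 -0.7383 -1.5108  0.1579 -1.1258 -0.255  -0.4898]
20.0 [('grasp', array([0.32, 1.83, 0.65])), ('lift', array([0.26, 1.7 , 0.84])), ('pre', array([0.09, 1.92, 0.77])), ('ins', array([0.3 , 1.68, 0.81])), ('hung', array([0.33, 1.74, 0.72]))]
25.0 [('grasp', array([0.29, 1.9 , 0.51])), ('lift', array([0.22, 1.78, 0.71])), ('pre', array([0.06, 1.99, 0.65])), ('ins', array([0.27, 1.76, 0.68])), ('hung', array([0.3 , 1.82, 0.58]))]
30.0 [('grasp', array([0.27, 1.98, 0.37])), ('lift', array([0.19, 1.85, 0.57])), ('pre', array([0.03, 2.06, 0.53])), ('ins', array([0.24, 1.83, 0.54])), ('hung', array([0.28, 1.89, 0.45]))]
35.0 [('grasp', array([0.25, 2.05, 0.23])), ('lift', array([0.17, 1.93, 0.43])), ('pre', array([0.01, 2.13, 0.39])), ('ins', array([0.22, 1.91, 0.4 ])), ('hung', array([0.26, 1.97, 0.3 ]))]
40.0 [('grasp', array([0.24, 2.12, 0.08])), ('lift', array([0.15, 2.  , 0.29])), ('pre', array([-0.01,  2.2 ,  0.26])), ('ins', array([0.2 , 1.98, 0.26])), ('hung', array([0.25, 2.04, 0.15]))]
45.0 [('grasp', array([ 0.25,  2.19, -0.08])), ('lift', array([0.14, 2.07, 0.14])), ('pre', array([-0.02,  2.27,  0.11])), ('ins', array([0.19, 2.05, 0.11])), ('hung', array([ 0.24,  2.11, -0.  ]))]
```

Run:
```python
from h import *
im=cv2.imread("pics/s1.png")
f=6;x0,y0=240,115
def big(im,x0,y0,x1,y1,f): return cv2.resize(im[y0:y1,x0:x1],None,fx=f,fy=f,interpolation=cv2.INTER_CUBIC)
q=(.5967,-.0217,-.0657)
a=big(im,x0,y0,340,205,f); b=a.copy()
def line(P,c):
    p=proj('side',T(*q,np.array(P))); 
    for i in range(len(p)-1): cv2.line(b,*[tuple(int(v) for v in (p[k]+.5-[x0,y0])*f) for k in(i,i+1)],c,1)
for h,c in((-.01,(0,0,255)),(0,(0,255,0)),(.01,(255,0,0))): line([[.14,0,.225+h],[.046,0,.225+h],[.046,0,.244+h]],c)
line([[0,-.06,.05],[0,-.06,.3],[0,.06,.3],[0,.06,.05],[0,-.06,.05]],(255,0,255))
line([[0,-.1,0],[0,-.1,.36],[0,.1,.36],[0,.1,0],[0,-.1,0]],(255,255,0))
cv2.imwrite("pics/hook.png",b); cv2.imwrite("pics/hook0.png",a)
cv2.imwrite("pics/grp.png",big(im,300,110,430,220,6))
```

```text
(no output)
```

View pics/hook.png

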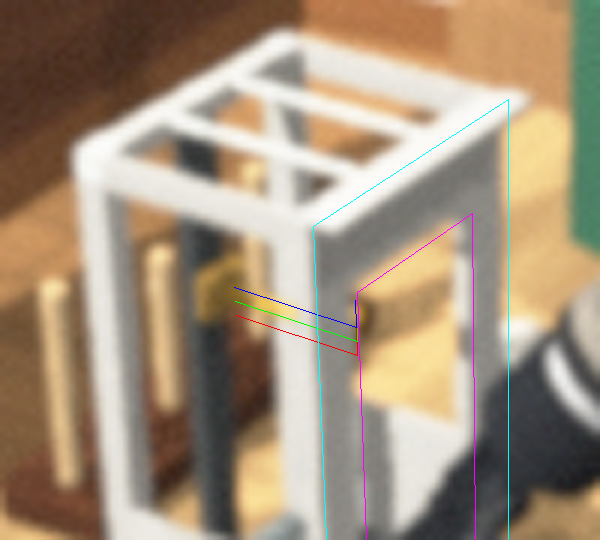

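View pics/grp.png

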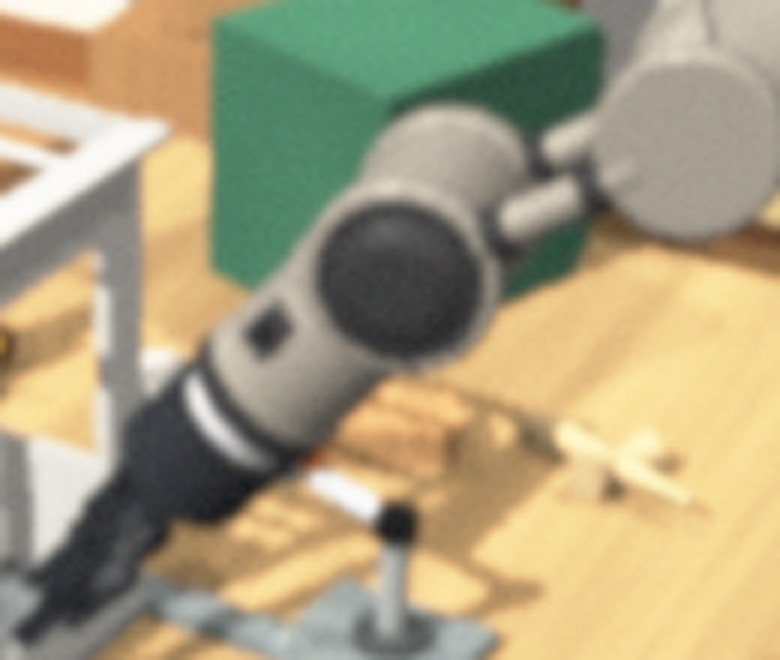

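Run:
```python
from h import *
im=cv2.imread("pics/s1.png"); i0=cv2.imread("pics/side0.png")
def big(im,x0,y0,x1,y1,f): return cv2.resize(im[y0:y1,x0:x1],None,fx=f,fy=f,interpolation=cv2.INTER_CUBIC)
a=big(im,265,150,310,180,12); b=big(i0,265,150,310,180,12); c=a.copy()
q=(.5967,-.0217,-.0657)
for h,k in((-.01,(0,0,255)),(0,(0,255,0)),(.01,(255,0,0))):
    p=proj('side',T(*q,np.array([[.15,0,.225+h],[.042,0,.225+h],[.042,0,.244+h]])))
    for i in range(2): cv2.line(c,*[tuple(int(v) for v in (p[j]+.5-[265,150])*12) for j in(i,i+1)],k,1)
cv2.imwrite("pics/hk.png",cv2.resize(np.vstack([b,c]),None,fx=.83,fy=.83))
```

```text
(no output)
```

View pics/hk.png

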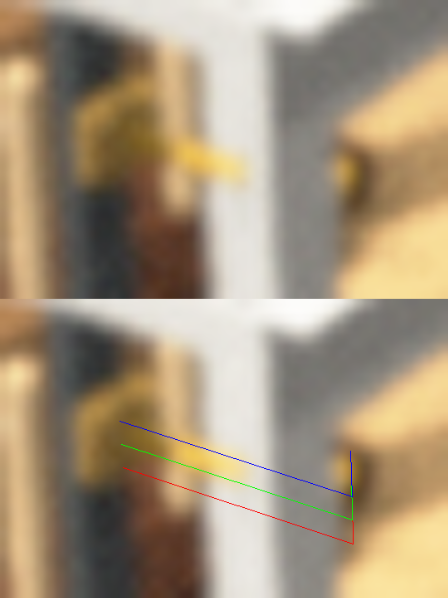

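```bash
cat >> h.py <<'E'
def tgt(g,psi,th,back=0.):
    """grasp point g, hanger yaw psi, tilt th -> tcp pos, R"""
    d=np.array([np.sin(th)*np.cos(psi),np.sin(th)*np.sin(psi),-np.cos(th)]); x=-np.array([-np.sin(psi),np.cos(psi),0]); y=np.cross(d,x)
    return np.array(g)-(.155+back)*d, np.c_[x,y,d], d
def delta(s,p,R):
    R0=Ro.from_euler('xyz',s['orientation']).as_matrix()
    return (p-s['tcp_pos'])*100, Ro.from_matrix(R@R0.T).as_rotvec()
E
python3 - <<'E'
from h import *; from workcell import *
np.set_printoptions(precision=4,suppress=True)
s=sense(); g=T(.592,.2638,.342,[-.080,0,.18])[0]; print(g)
p,R,d=tgt(g,.342,.56,.07); print("A",*delta(s,p,R)); print("B",d*7, p)
E
```

```text
[0.5166 0.237  0.18  ]
A [ 3.3499  1.1382 -0.3664] [-0.06    0.1205  0.0428]
B [ 3.503   1.247  -5.9308] [0.404  0.1969 0.3706]
```

>>> servo_tool([
  [[0.84, 0.28, -0.09], [-0.015, 0.03, 0.0107]],
  [[0.84, 0.28, -0.09], [-0.015, 0.03, 0.0107]],
  [[0.84, 0.28, -0.09], [-0.015, 0.03, 0.0107]],
  [[0.84, 0.28, -0.09], [-0.015, 0.03, 0.0107]],
  [[0.7, 0.25, -1.2], [0, 0, 0]],
  [[0.7, 0.25, -1.2], [0, 0, 0]],
  [[0.7, 0.25, -1.2], [0, 0, 0]],
  [[0.7, 0.25, -1.2], [0, 0, 0]],
  [[0.7, 0.25, -1.13], [0, 0, 0]],
  [[0, 0, 0], [0, 0, 0]],
])

```text
t: 4.05
tcp_pos: [0.4399, 0.209, 0.3107]
orientation: [-2.581, -0.0, -1.23]
contact_force: [-0.5, 0.1, -0.3]
opening: 0.502
```

Run:
```python
from h import *; from workcell import *; import pickle
np.set_printoptions(precision=4,suppress=True)
s=sense(); w=snapshot("wrist"); cv2.imwrite("pics/w2.png",w["image"]); print(s["qpos"],s["tcp_pos"],s["contact_force"])
g=T(.592,.2638,.342,[-.080,0,.18])[0]
p,R,d=tgt(g,.342,.56,0); print(*delta(s,p,R))
```

```text
[0.2761 0.2886 1.9773 0.1095 0.3177 1.4123] [0.4399 0.209  0.3107] [-0.4755  0.0783 -0.2964]
[-0.0787  0.0363  0.0656] [-0.0002  0.0006  0.0016]
```

View pics/w2.png

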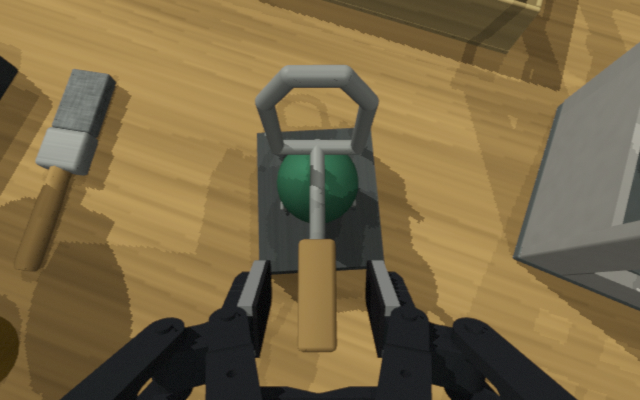

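>>> servo_tool([
  [[0, 0, 0], [0, 0, 0]],
  [[0, 0, 0], [0, 0, 0]],
  [[0, 0, 0], [0, 0, 0]],
  [[0, 0, 0], [0, 0, 0]],
  [[0, 0, 0], [0, 0, 0]],
  [[0, 0, 0], [0, 0, 0]],
  [[0, 0, 0], [0, 0, 0]],
  [[0, 0, 0.1], [0, 0, 0]],
  [[0, 0, 0.3], [0, 0, 0]],
  [[0, 0, 0.3], [0, 0, 0]],
], grip=-1, newtons=100)

```text
t: 5.35
tcp_pos: [0.4395, 0.2088, 0.3186]
orientation: [-2.58, -0.0, -1.231]
contact_force: [0.9, -0.3, -1.2]
opening: 0.151
```

Run:
```python
from h import *; from workcell import *
s=sense(); w=snapshot("wrist"); cv2.imwrite("pics/w3.png",w["image"]); print(s["qpos"],s["tcp_pos"],s["contact_force"],s["ft_torque"])
```

```text
[0.27589221 0.27493069 1.96864672 0.10276263 0.33930549 1.41927267] [0.43948981 0.20879907 0.31856508] [ 0.91029549 -0.30885143 -1.22877779] [-0.15560811  0.44302727  0.04104279]
```

View pics/w3.png

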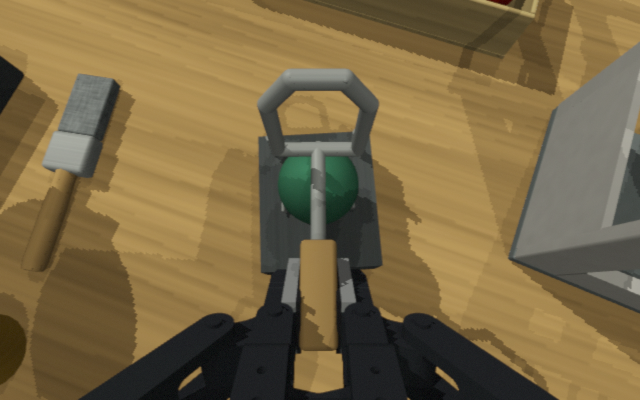

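```bash
cat >> h.py <<'E'
def fk(p,q):
    L1,L2,d,h,o=p
    R=Ro.from_euler('z',q[0])
    f=lambda a:np.array([np.sin(a),0,np.cos(a)])
    e=np.array([0,0,h])+L1*f(q[1])
    Rf=Ro.from_euler('y',q[1]+q[2]) # z axis along forearm
    w=e+Rf.apply([o,0,L2])
    t=Rf*Ro.from_euler('z',q[3])*Ro.from_euler('y',q[4])
    return R.apply(w+t.apply([0,0,d]))
E
python3 - <<'E'
from h import *
from scipy.optimize import least_squares
Q=[[-1.425,.3427,1.5251,0,1.2754],[.26672,.04821,2.10145,.1216,.29719],[.2761,.2886,1.9773,.1095,.3177],[.27589,.27493,1.96865,.10276,.33931]]
Pn=[[.15103,-.50264,.404],[.37074,.18566,.37454],[.4399,.209,.3107],[.43949,.2088,.31857]]
f=least_squares(lambda p:np.ravel([fk(p,q)-np.array(x) for q,x in zip(Q,Pn)]),[.5,.4,.13,.14,0]); print(f.x,f.fun)
P=f.x; np.save("kin.npy",P)
def ik(pos,psi,th):
    d=np.array([np.sin(th)*np.cos(psi),np.sin(th)*np.sin(psi),-np.cos(th)])
    def e(q):
        t=Ro.from_euler('z',q[0])*Ro.from_euler('y',q[1]+q[2])*Ro.from_euler('z',q[3])*Ro.from_euler('y',q[4])
        return np.r_[fk(P,q)-pos,.3*(t.apply([0,0,1])-d)]
    r=least_squares(e,[0,.25,1.9,.05,.4],bounds=([-2.5,-.77,.04,-1,.05],[2.5,2.02,2.7,4,2.6])); return r.x,np.linalg.norm(r.fun)
C=(.5967,-.0217,-.0657)
for n,lx,lz in(("pre",-.07,.245),("ins",.062,.2375),("hung",.065,.205)):
    for th in(.56,.6,.64,.68):
        L=T(*C,[lx,0,lz])[0]; a=th-.56; g=L-.08*np.array([np.cos(a)*np.cos(C[2]),np.cos(a)*np.sin(C[2]),np.sin(a)])
        p,R,d=tgt(g,C[2],th); q,er=ik(p,C[2],th); print(n,th,p.round(4),q.round(3),round(er,4))
E
```

```text
[0.53439907 0.40412492 0.21629586 0.36661392 0.15672815] [-0.07551457 -0.01163635 -0.01849343  0.02951358 -0.06833401  0.00780049
  0.01689025 -0.07190015  0.00584161  0.01877319 -0.0713862   0.00485132]
pre 0.56 [ 0.3649 -0.0064  0.3763] [ 0.004 -0.032  2.139 -0.081  0.477] 0.0
pre 0.6 [ 0.3598 -0.0061  0.3697] [ 0.008 -0.027  2.177 -0.109  0.394] 0.0
pre 0.64 [ 0.3549 -0.0058  0.3629] [ 0.012 -0.016  2.216 -0.154  0.307] 0.0
pre 0.68 [ 0.3503 -0.0055  0.3559] [ 1.600e-02  1.000e-03  2.254e+00 -2.440e-01  2.140e-01] 0.0
ins 0.56 [ 0.4966 -0.0151  0.3688] [-0.02   0.207  1.886 -0.052  0.489] 0.0
ins 0.6 [ 0.4915 -0.0148  0.3622] [-0.018  0.211  1.924 -0.067  0.408] 0.0
ins 0.64 [ 0.4866 -0.0145  0.3554] [-0.017  0.218  1.961 -0.092  0.325] 0.0
ins 0.68 [ 0.4821 -0.0142  0.3484] [-0.015  0.229  1.997 -0.135  0.239] 0.0
hung 0.56 [ 0.4996 -0.0153  0.3363] [-0.02   0.276  1.91  -0.063  0.397] 0.0
hung 0.6 [ 0.4945 -0.015   0.3297] [-0.019  0.283  1.947 -0.086  0.313] 0.0
hung 0.64 [ 0.4896 -0.0147  0.3229] [-0.017  0.295  1.983 -0.129  0.227] 0.0
hung 0.68 [ 0.4851 -0.0144  0.3159] [-0.016  0.31   2.017 -0.231  0.138] 0.0
```

>>> servo_tool([
  [[0, 0, 0.8], [0, 0, 0]],
  [[0, 0, 0.8], [0, 0, 0]],
  [[0, 0, 0.8], [0, 0, 0]],
  [[0, 0, 0.8], [0, 0, 0]],
  [[0, 0, 0.8], [0, 0, 0]],
  [[0, 0, 0.8], [0, 0, 0]],
  [[0, 0, 0.8], [0, 0, 0]],
  [[0, 0, 0.8], [0, 0, 0]],
  [[0, 0, 0.6], [0, 0, 0]],
  [[0, 0, 0.4], [0, 0, 0]],
])

```text
t: 6.65
tcp_pos: [0.4397, 0.2089, 0.3932]
orientation: [-2.579, -0.0, -1.231]
contact_force: [-0.0, -0.4, -2.3]
opening: 0.146
```

Run:
```python
from h import *; from workcell import *; import pickle
s=sense(); w=snapshot("wrist"); cv2.imwrite("pics/w4.png",w["image"]); print(s["qpos"],s["tcp_pos"],s["contact_force"],s["ft_torque"])
pickle.dump((s,w),open("v4.pkl","wb"))
```

```text
[0.27601114 0.17024432 1.86022353 0.06533222 0.5500692  1.46060068] [0.43965343 0.20890258 0.39321609] [-0.01864761 -0.37432902 -2.29262738] [-0.16738288  0.49330981  0.01089551]
```

View pics/w4.png

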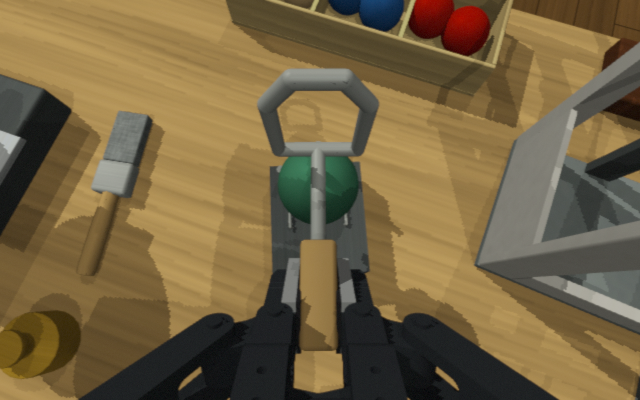

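```bash
sed -i 's/L1,L2,d,h,o=p/L1,L2,d,h,o,m=p/; s/w=e+Rf.apply(\[o,0,L2\])/w=e+Rf.apply([o,0,L2])+np.array([0,m,0])/' h.py
python3 - <<'E'
from h import *
from scipy.optimize import least_squares
Q=[[-1.425,.3427,1.5251,0,1.2754],[.26672,.04821,2.10145,.1216,.29719],[.2761,.2886,1.9773,.1095,.3177],[.27589,.27493,1.96865,.10276,.33931],[.27601,.17024,1.86022,.06533,.55007]]
Pn=[[.15103,-.50264,.404],[.37074,.18566,.37454],[.4399,.209,.3107],[.43949,.2088,.31857],[.43965,.2089,.39322]]
f=least_squares(lambda p:np.ravel([fk(p,q)-np.array(x) for q,x in zip(Q,Pn)]),[.5,.4,.13,.14,0,.07]); print(f.x,abs(f.fun).max())
P=f.x; np.save("kin.npy",P)
def ik(pos,psi,th):
    d=np.array([np.sin(th)*np.cos(psi),np.sin(th)*np.sin(psi),-np.cos(th)])
    def e(q):
        t=Ro.from_euler('z',q[0])*Ro.from_euler('y',q[1]+q[2])*Ro.from_euler('z',q[3])*Ro.from_euler('y',q[4])
        return np.r_[fk(P,q)-pos,.3*(t.apply([0,0,1])-d)]
    r=least_squares(e,[0,.25,1.9,.05,.4],bounds=([-2.5,-.77,.04,-1,.05],[2.5,2.02,2.7,4,2.6])); return r.x,np.linalg.norm(r.fun)
C=(.5967,-.0217,-.0657)
for n,lx,lz in(("pre",-.07,.245),("ins",.062,.2375),("hung",.065,.205)):
    for th in(.56,.6,.64,.68,.72):
        L=T(*C,[lx,0,lz])[0]; a=th-.56; g=L-.08*np.array([np.cos(a)*np.cos(C[2]),np.cos(a)*np.sin(C[2]),np.sin(a)])
        p,R,d=tgt(g,C[2],th); q,er=ik(p,C[2],th); print(n,th,p.round(4),q.round(3),round(er,4))
E
```

```text
[0.50630855 0.37954539 0.14010103 0.22271878 0.04644018 0.07639812] 2.460021092864917e-05
pre 0.56 [ 0.3649 -0.0064  0.3763] [-0.271 -0.044  2.15   0.23   0.496] 0.0
pre 0.6 [ 0.3598 -0.0061  0.3697] [-0.279 -0.049  2.187  0.29   0.43 ] 0.0
pre 0.64 [ 0.3549 -0.0058  0.3629] [-0.286 -0.052  2.224  0.376  0.365] 0.0
pre 0.68 [ 0.3503 -0.0055  0.3559] [-0.294 -0.051  2.261  0.502  0.301] 0.0
pre 0.72 [ 0.3461 -0.0052  0.3488] [-0.302 -0.048  2.297  0.701  0.242] 0.0
ins 0.56 [ 0.4966 -0.0151  0.3688] [-0.206  0.218  1.875  0.156  0.498] 0.0
ins 0.6 [ 0.4915 -0.0148  0.3622] [-0.209  0.214  1.912  0.196  0.427] 0.0
ins 0.64 [ 0.4866 -0.0145  0.3554] [-0.213  0.212  1.949  0.254  0.356] 0.0
ins 0.68 [ 0.4821 -0.0142  0.3484] [-0.216  0.212  1.986  0.342  0.285] 0.0
ins 0.72 [ 0.4778 -0.0139  0.3413] [-0.22   0.215  2.021  0.49   0.216] 0.0
hung 0.56 [ 0.4996 -0.0153  0.3363] [-0.205  0.269  1.913  0.186  0.41 ] 0.0
hung 0.6 [ 0.4945 -0.015   0.3297] [-0.208  0.267  1.95   0.244  0.338] 0.0
hung 0.64 [ 0.4896 -0.0147  0.3229] [-0.212  0.268  1.986  0.336  0.267] 0.0
hung 0.68 [ 0.4851 -0.0144  0.3159] [-0.215  0.271  2.021  0.496  0.198] 0.0
hung 0.72 [ 0.4808 -0.0141  0.3088] [-0.218  0.277  2.056  0.817  0.138] 0.0
```

>>> servo_tool([
  [[-1.5, -0.8, 0], [0, 0, -0.038]],
  [[-1.5, -1.2, 0], [0, 0, -0.038]],
  [[-1.5, -1.3, 0], [0, 0, -0.038]],
  [[-1.5, -1.3, 0], [0, 0, -0.038]],
  [[-1.5, -1.3, 0], [0, 0, -0.038]],
  [[-0.2, -3.0, -0.3], [0, -0.012, -0.044]],
  [[-0.2, -3.4, -0.3], [0, -0.012, -0.044]],
  [[-0.2, -3.4, -0.3], [0, -0.012, -0.044]],
  [[-0.1, -3.0, -0.3], [0, -0.012, -0.044]],
  [[0, -1.5, -0.3], [0, -0.012, -0.044]],
])

```text
t: 7.95
tcp_pos: [0.3575, 0.0056, 0.3777]
orientation: [-2.519, -0.003, -1.644]
contact_force: [0.1, 0.3, -1.3]
opening: 0.149
```

Run:
```python
from h import *; from workcell import *; import pickle
s=sense(); w=snapshot("wrist"); cv2.imwrite("pics/w5.png",w["image"]); d=snapshot("side"); cv2.imwrite("pics/s5.png",d["image"]); t=snapshot("top"); cv2.imwrite("pics/t5.png",t["image"]); print(s["qpos"],s["tcp_pos"],s["orientation"])
pickle.dump((s,w,t,d),open("v5.pkl","wb"))
```

```text
[-0.23719093 -0.0696559   2.18475411  0.23080957  0.41949384  1.22429998] [0.3574594  0.00561787 0.37774902] [-2.51858162 -0.00260086 -1.64399267]
```

View pics/w5.png

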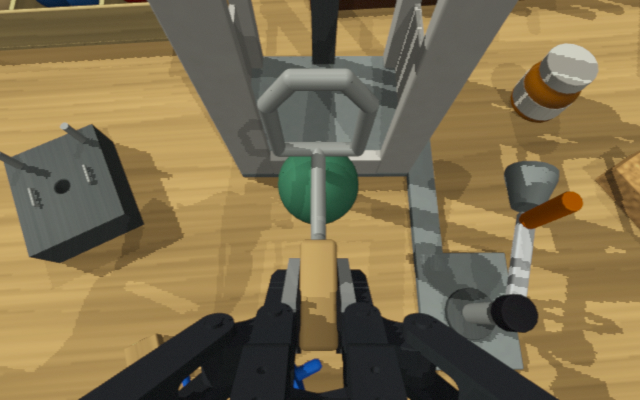

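View pics/s5.png

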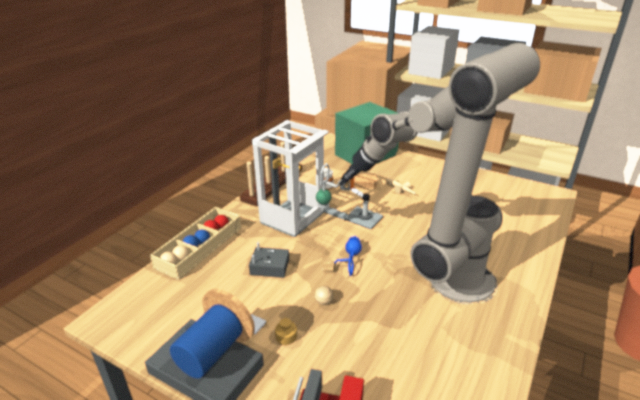

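Run:
```python
from h import *; import pickle
s,w,t,d=pickle.load(open("v5.pkl","rb")); im=w["image"].copy(); TC,K=w["tool_from_camera"],w["K"]
f=4;x0,y0=150,0
b=cv2.resize(im[0:190,150:350+170][:, :370],None,fx=2.15,fy=2.15,interpolation=cv2.INTER_CUBIC)
C=(.5967,-.0217,-.0657); f=2.15
def line(P,c):
    p=wproj(s,TC,K,T(*C,np.array(P)))
    print(p.round(0).tolist())
    for i in range(len(p)-1): cv2.line(b,*[tuple(int(v) for v in (p[k]+.5-[x0,y0])*f) for k in(i,i+1)],c,1)
line([[0,.1,.3],[0,.1,0],[0,-.1,0],[0,-.1,.3]],(255,0,255))
line([[0,.06,.25],[0,.06,.05],[0,-.06,.05],[0,-.06,.25]],(255,255,0))
line([[.068,0,.23],[.045,0,.23],[.045,0,.249]],(0,255,255))
cv2.imwrite("pics/w5c.png",b)
```

```text
[[96.0, -88.0], [244.0, 180.0], [407.0, 179.0], [586.0, -90.0]]
[[225.0, 12.0], [271.0, 163.0], [382.0, 163.0], [446.0, 11.0]]
[[332.0, -45.0], [332.0, -18.0], [334.0, -48.0]]
```

View pics/w5c.png

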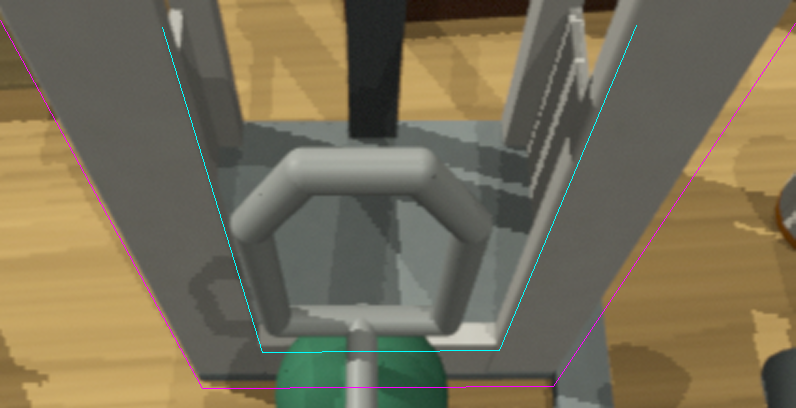

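```bash
cat >> h.py <<'E'
C=(.602,-.0217,-.0657); P_=None
def loop_tgt(lx,lz,th,ly=0.):
    L=T(*C,[lx,ly,lz])[0]; a=th-.56; g=L-.08*np.array([np.cos(a)*np.cos(C[2]),np.cos(a)*np.sin(C[2]),np.sin(a)])
    return tgt(g,C[2],th)
def loop_now(s):
    R=Ro.from_euler('xyz',s['orientation']).as_matrix(); d=R[:,2]; th=np.arccos(-d[2]); psi=np.arctan2(d[1],d[0]); a=th-.56
    L=s['tcp_pos']+.155*d+.08*np.array([np.cos(a)*np.cos(psi),np.cos(a)*np.sin(psi),np.sin(a)])
    c,k=np.cos(C[2]),np.sin(C[2]); v=L-np.array([C[0],C[1],0]); return np.array([c*v[0]+k*v[1],-k*v[0]+c*v[1],v[2]]),th,psi
E
python3 - <<'E'
from h import *; from workcell import *
np.set_printoptions(precision=4,suppress=True)
s=sense(); print(loop_now(s))
p,R,d=loop_tgt(-.06,.2375,.64); print(*delta(s,p,R))
p2,R2,_=loop_tgt(.066,.2375,.64); print((p2-p)*100, p2)
E
```

```text
(array([-0.0757,  0.0106,  0.2566]), np.float64(0.6217851404982135), np.float64(-0.07447010298569338))
[ 1.2663 -1.2945 -2.2232] [ 0.0012 -0.0183  0.0054]
[12.5728 -0.8272  0.    ] [ 0.4959 -0.0147  0.3554]
```

>>> servo_tool([
  [[0.25, -0.26, -0.45], [0, -0.0037, 0.001]],
  [[0.25, -0.26, -0.45], [0, -0.0037, 0.001]],
  [[0.25, -0.26, -0.45], [0, -0.0037, 0.001]],
  [[0.25, -0.26, -0.45], [0, -0.0037, 0.001]],
  [[0.25, -0.26, -0.44], [0, -0.0037, 0.001]],
  [[0.6, -0.04, 0], [0, 0, 0]],
  [[0.8, -0.05, 0], [0, 0, 0]],
  [[0.8, -0.05, 0], [0, 0, 0]],
  [[0.6, -0.04, 0], [0, 0, 0]],
  [[0, 0, 0], [0, 0, 0]],
])

```text
t: 9.35
tcp_pos: [0.3986, -0.0079, 0.3554]
orientation: [-2.501, -0.001, -1.635]
contact_force: [0.5, -0.4, -1.8]
opening: 0.148
```

```bash
cat > look.py <<'E'
import sys; from h import *; from workcell import *; import pickle
np.set_printoptions(precision=4,suppress=True)
n=sys.argv[1]
s=sense(); w=snapshot("wrist"); d=snapshot("side"); t=snapshot("top")
pickle.dump((s,w,t,d),open(f"v{n}.pkl","wb"))
print("t",s["t"],"q",s["qpos"],"tcp",s["tcp_pos"],"F",s["contact_force"],"M",s["ft_torque"],"loop",loop_now(s))
def big(im,x0,y0,x1,y1,f): return cv2.resize(im[y0:y1,x0:x1],None,fx=f,fy=f,interpolation=cv2.INTER_CUBIC)
a=big(d["image"],240,110,380,240,3); b=big(t["image"],290,110,410,240,3)
cv2.imwrite(f"pics/st{n}.png",np.hstack([a,b])); cv2.imwrite(f"pics/w{n}.png",w["image"])
E
python3 look.py 6
```

```text
t 9.35 q [-0.2524  0.051   2.1481  0.3498  0.3284  1.0864] tcp [ 0.3986 -0.0079  0.3554] F [ 0.462  -0.3561 -1.7674] M [ 0.0423  0.5655 -0.0033] loop (array([-0.0315,  0.0003,  0.2377]), np.float64(0.6410202029766093), np.float64(-0.06645658342846693))
```

View pics/st6.png

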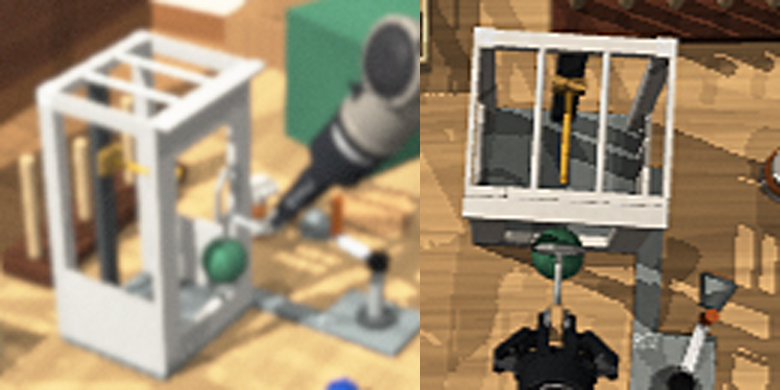

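View pics/w6.png

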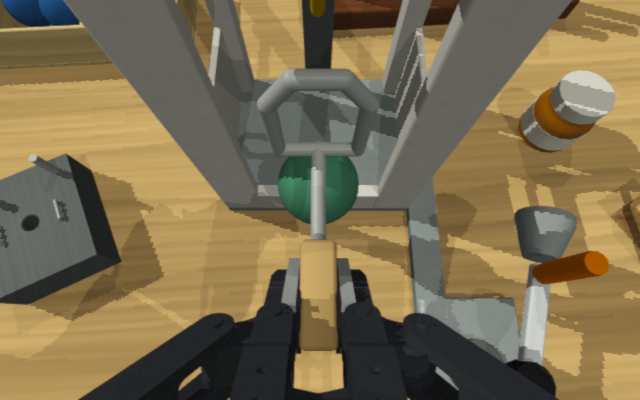

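```bash
cat > pj.py <<'E'
import sys; from h import *; import pickle
np.set_printoptions(precision=1,suppress=True)
s,w,t,d=pickle.load(open(f"v{sys.argv[1]}.pkl","rb")); TC,K=w["tool_from_camera"],w["K"]
for h in(.22,.225,.23,.235): print("tip/bar wrist",h,wproj(s,TC,K,T(*C,np.array([[.042,0,h+.019],[.042,0,h-.004],[.042,0,h],[.1,0,h]]))).ravel())
L,th,psi=loop_now(s); a=th-.56
u=np.array([-np.sin(a),0,np.cos(a)])
for n,z in(("top wire",.033),("bot wire",-.033),("ball",-.099)):
    Pw=T(*C,(L+u*z))
    print(n,"wrist",wproj(s,TC,K,Pw)[0],"top",proj('top',Pw)[0],"side",proj('side',Pw)[0])
print("top bar",proj('top',T(.597,C[1],C[2],np.array([[.042,0,.249],[.13,0,.23]]))).ravel())
cv2.imwrite(f"pics/wz{sys.argv[1]}.png",cv2.resize(w["image"][0:110,240:400],None,fx=5,fy=5,interpolation=cv2.INTER_CUBIC))
E
python3 pj.py 6
```

```text
tip/bar wrist 0.22 [319.4  -3.7 319.2  30.5 319.2  25.1 319.2 -47.5]
tip/bar wrist 0.225 [319.4 -12.2 319.3  23.7 319.3  18.  319.2 -55.5]
tip/bar wrist 0.23 [319.5 -21.2 319.3  16.6 319.3  10.6 319.2 -64. ]
tip/bar wrist 0.235 [319.5 -30.7 319.3   9.1 319.3   2.8 319.3 -72.8]
top wire wrist [319.1  77.5] top [336.8 191.5] side [315.7 166. ]
bot wire wrist [318.7 147.2] top [336.2 192.5] side [314.6 181.5]
ball wrist [318.5 182.5] top [335.6 193.4] side [313.6 196.3]
top bar [338.1 170.1 339.4 144.1]
```

View pics/wz6.png

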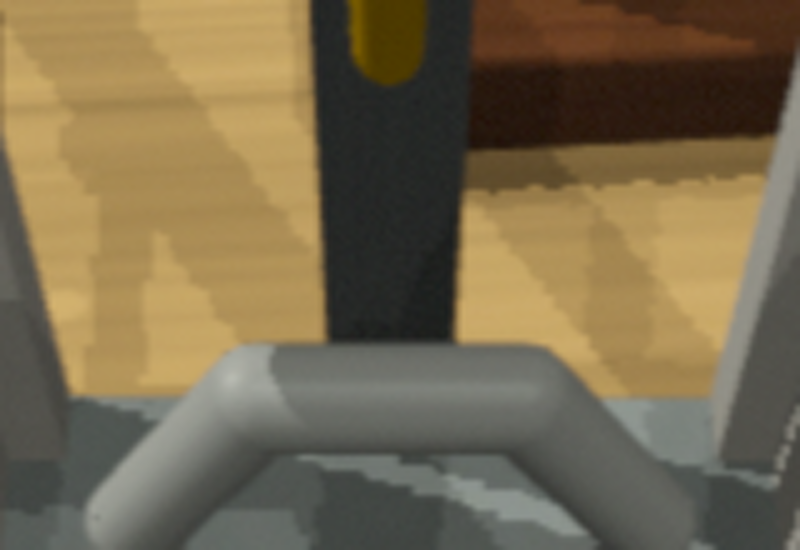

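>>> servo_tool([
  [[0.6, -0.04, 0], [0, 0, 0]],
  [[0.6, -0.04, 0], [0, 0, 0]],
  [[0.6, -0.04, 0], [0, 0, 0]],
  [[0.6, -0.04, 0], [0, 0, 0]],
  [[0.6, -0.04, 0], [0, 0, 0]],
  [[0.6, -0.04, 0], [0, 0, 0]],
  [[0.6, -0.04, 0], [0, 0, 0]],
  [[0.6, -0.04, 0], [0, 0, 0]],
  [[0.6, -0.04, 0], [0, 0, 0]],
  [[0.3, -0.02, 0], [0, 0, 0]],
])

```text
t: 10.75
tcp_pos: [0.4555, -0.0117, 0.3554]
orientation: [-2.501, -0.001, -1.636]
contact_force: [-0.2, 0.1, -2.7]
opening: 0.148
```

```bash
python3 look.py 7; python3 pj.py 7
```

```text
t 10.75 q [-0.2234  0.1571  2.0223  0.2839  0.3398  1.1741] tcp [ 0.4555 -0.0117  0.3554] F [-0.2109  0.1145 -2.6812] M [0.0777 0.5941 0.0083] loop (array([0.0256, 0.0002, 0.2376]), np.float64(0.6409719782000455), np.float64(-0.06664779062946435))
tip/bar wrist 0.22 [319.2  87.6 319.  114.6 319.1 110.3 319.   23.8]
tip/bar wrist 0.225 [319.2  80.8 319.1 109.2 319.1 104.8 319.   16.7]
tip/bar wrist 0.23 [319.3  73.6 319.1 103.6 319.1  99.  319.    9.3]
tip/bar wrist 0.235 [319.3  65.9 319.1  97.8 319.2  92.8 319.1   1.5]
top wire wrist [319.1  77.5] top [337.9 173.3] side [302.6 161.8]
bot wire wrist [318.7 147.2] top [337.2 175.1] side [301.8 177.2]
ball wrist [318.5 182.5] top [336.6 176.7] side [301.1 191.9]
top bar [338.1 170.1 339.4 144.1]
```

View pics/w7.png

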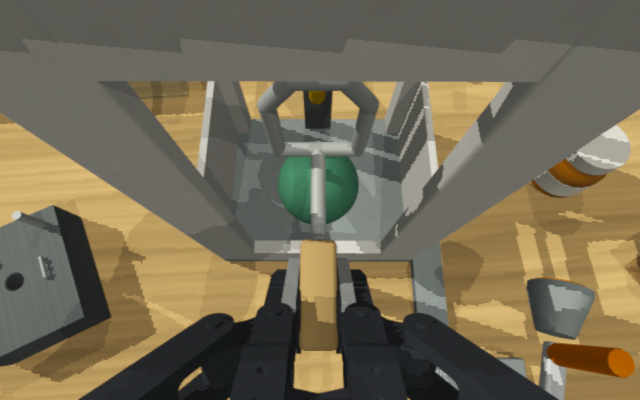

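View pics/st7.png

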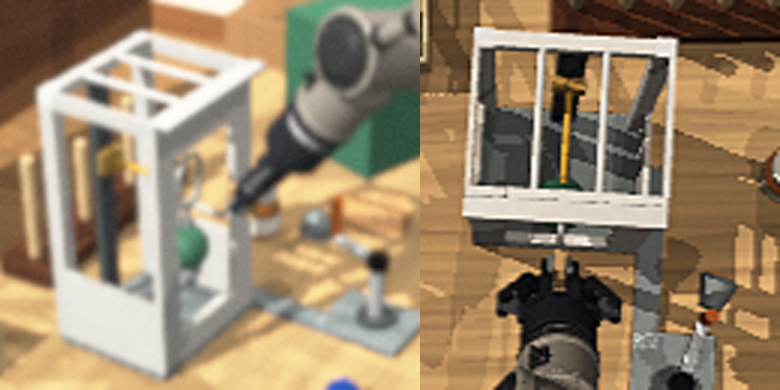

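>>> servo_tool([
  [[0.5, -0.033, 0], [0, 0, 0]],
  [[0.5, -0.033, 0], [0, 0, 0]],
  [[0.5, -0.033, 0], [0, 0, 0]],
  [[0.5, -0.033, 0], [0, 0, 0]],
  [[0.5, -0.033, 0], [0, 0, 0]],
  [[0.5, -0.033, 0], [0, 0, 0]],
  [[0.5, -0.033, 0], [0, 0, 0]],
  [[0.4, -0.03, 0], [0, 0, 0]],
  [[0.2, -0.01, 0], [0, 0, 0]],
  [[0, 0, 0], [0, 0, 0]],
])

```text
t: 12.15
tcp_pos: [0.4962, -0.0144, 0.3554]
orientation: [-2.501, -0.001, -1.636]
contact_force: [0.1, -0.3, -0.7]
opening: 0.149
```

```bash
python3 look.py 8; python3 pj.py 8
```

```text
t 12.15 q [-0.2076  0.2286  1.9268  0.241   0.3596  1.2292] tcp [ 0.4962 -0.0144  0.3554] F [ 0.0542 -0.2661 -0.7229] M [0.08   0.5815 0.0252] loop (array([0.0664, 0.0002, 0.2376]), np.float64(0.6408443793404442), np.float64(-0.06659944219010379))
tip/bar wrist 0.22 [319.3 165.7 319.1 184.9 319.1 181.9 319.1  82.8]
tip/bar wrist 0.225 [319.3 160.8 319.2 181.1 319.2 178.  319.1  76.7]
tip/bar wrist 0.23 [319.4 155.5 319.2 177.2 319.2 173.8 319.1  70.3]
tip/bar wrist 0.235 [319.4 149.9 319.2 172.9 319.3 169.4 319.2  63.6]
top wire wrist [319.1  77.5] top [338.6 160.4] side [293.5 159. ]
bot wire wrist [318.7 147.2] top [337.9 162.7] side [292.9 174.2]
ball wrist [318.5 182.5] top [337.3 164.8] side [292.4 188.8]
top bar [338.1 170.1 339.4 144.1]
```

View pics/w8.png

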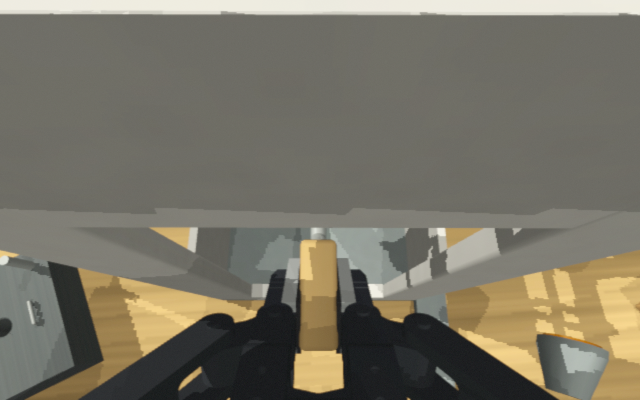

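View pics/st8.png

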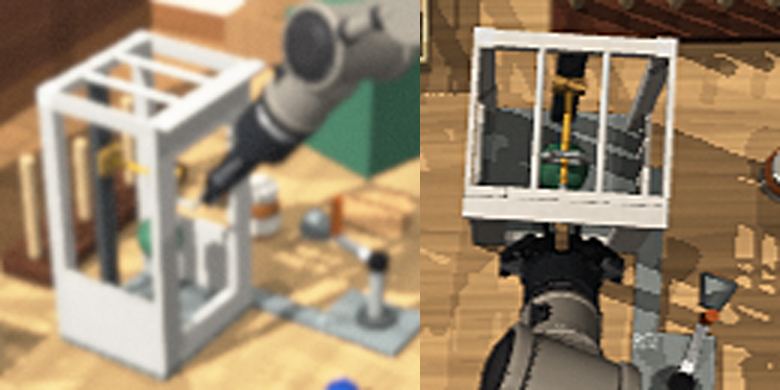

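Run:
```python
import pickle,cv2
s,w,t,d=pickle.load(open("v8.pkl","rb"))
cv2.imwrite("pics/t8z.png",cv2.resize(t["image"][135:185,310:365],None,fx=12,fy=12,interpolation=cv2.INTER_CUBIC))
```

```text
(no output)
```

View pics/t8z.png

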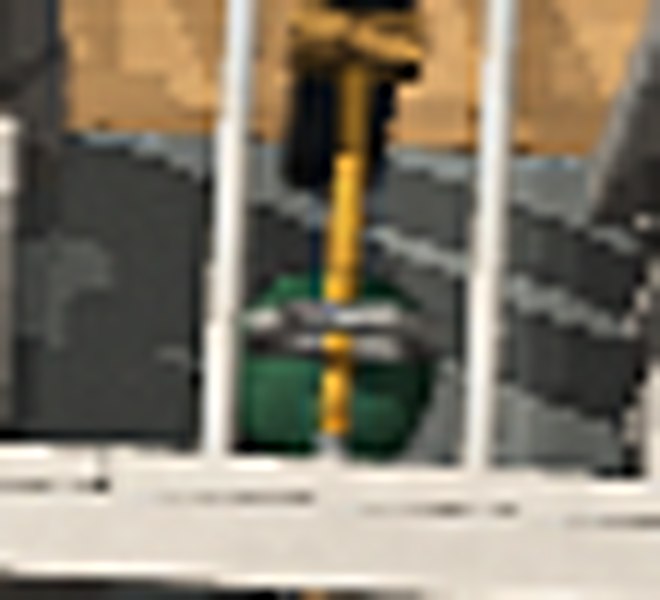

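Run:
```python
from h import *; from workcell import *
np.set_printoptions(precision=4,suppress=True)
s=sense()
for z in(.22,.213): p,R,d=loop_tgt(.067,z,.58); print(*delta(s,p,R))
```

```text
[ 0.8251 -0.0868 -0.734 ] [ 0.0053  0.0606 -0.0009]
[ 0.8251 -0.0868 -1.434 ] [ 0.0053  0.0606 -0.0009]
```

>>> servo_tool([
  [[0.1, -0.01, -0.175], [0.0006, 0.0076, 0]],
  [[0.1, -0.01, -0.175], [0.0006, 0.0076, 0]],
  [[0.1, -0.01, -0.175], [0.0006, 0.0076, 0]],
  [[0.1, -0.01, -0.175], [0.0006, 0.0076, 0]],
  [[0.1, -0.01, -0.175], [0.0006, 0.0076, 0]],
  [[0.1, -0.01, -0.175], [0.0006, 0.0076, 0]],
  [[0.1, -0.01, -0.175], [0.0006, 0.0076, 0]],
  [[0.1, -0.01, -0.175], [0.0006, 0.0076, 0]],
  [[0, 0, 0], [0, 0, 0]],
  [[0, 0, 0], [0, 0, 0]],
])

```text
t: 13.55
tcp_pos: [0.5042, -0.0152, 0.3414]
orientation: [-2.562, -0.0, -1.636]
contact_force: [-0.4, 0.6, -1.4]
opening: 0.149
```

Run:
```python
from h import *; from workcell import *
s=sense(); print(loop_now(s),s["contact_force"],s["ft_torque"],s["qpos"])
```

```text
(array([6.68864824e-02, 6.78732775e-05, 2.13388664e-01]), np.float64(0.5800770242146893), np.float64(-0.06556270079114046)) [-0.37245337  0.59827087 -1.38381313] [ 0.05481658  0.50942076 -0.01571083] [-0.20343157  0.2670706   1.90312524  0.1935314   0.40242903  1.27600257]
```

>>> servo_tool([
  [[0, 0, -0.1], [0, 0, 0]],
  [[0, 0, -0.1], [0, 0, 0]],
  [[0, 0, -0.1], [0, 0, 0]],
  [[0, 0, -0.1], [0, 0, 0]],
  [[0, 0, -0.1], [0, 0, 0]],
  [[0, 0, 0], [0, 0, 0]],
  [[0, 0, 0], [0, 0, 0]],
  [[0, 0, 0], [0, 0, 0]],
  [[0, 0, 0], [0, 0, 0]],
  [[0, 0, 0], [0, 0, 0]],
])

```text
t: 14.8
tcp_pos: [0.5042, -0.0152, 0.3364]
orientation: [-2.562, -0.0, -1.636]
contact_force: [-0.3, -1.0, -1.9]
opening: 0.15
```

```bash
cat > f.py <<'E'
from h import *; from workcell import *
np.set_printoptions(precision=4,suppress=True)
s=sense(); print(s["t"],loop_now(s)[0],s["contact_force"],s["ft_torque"],s["joint_efforts"][1:3])
E
python3 f.py
```

```text
14.8 [0.0669 0.0001 0.2084] [-0.2565 -0.9578 -1.9468] [ 0.0721  0.5035 -0.0012] [-38.7188 -23.3552]
```

Not in contact yet (moment unchanged). Lower on.

>>> servo_tool([
  [[0, 0, -0.1], [0, 0, 0]],
  [[0, 0, -0.1], [0, 0, 0]],
  [[0, 0, -0.1], [0, 0, 0]],
  [[0, 0, 0], [0, 0, 0]],
  [[0, 0, 0], [0, 0, 0]],
  [[0, 0, 0], [0, 0, 0]],
  [[0, 0, 0], [0, 0, 0]],
  [[0, 0, 0], [0, 0, 0]],
  [[0, 0, 0], [0, 0, 0]],
  [[0, 0, 0], [0, 0, 0]],
])

```text
t: 16.05
tcp_pos: [0.5041, -0.0152, 0.3334]
orientation: [-2.562, -0.0, -1.636]
contact_force: [0.3, 0.2, -1.4]
opening: 0.156
```

```bash
python3 f.py
```

```text
16.05 [0.0668 0.0001 0.2054] [ 0.2911  0.2309 -1.3671] [-0.0035  0.5416 -0.0637] [-38.8055 -23.1966]
```

>>> servo_tool([
  [[0, 0, -0.1], [0, 0, 0]],
  [[0, 0, -0.1], [0, 0, 0]],
  [[0, 0, 0], [0, 0, 0]],
  [[0, 0, 0], [0, 0, 0]],
  [[0, 0, 0], [0, 0, 0]],
  [[0, 0, 0], [0, 0, 0]],
  [[0, 0, 0], [0, 0, 0]],
  [[0, 0, 0], [0, 0, 0]],
  [[0, 0, 0], [0, 0, 0]],
  [[0, 0, 0], [0, 0, 0]],
])

```text
t: 17.3
tcp_pos: [0.5043, -0.0152, 0.3316]
orientation: [-2.561, -0.001, -1.636]
contact_force: [-0.7, -1.2, 4.2]
opening: 0.155
```

```bash
python3 f.py
```

```text
17.3 [0.0671 0.     0.2037] [-0.6669 -1.1856  4.1796] [ 0.0165 -0.2763  0.0709] [-35.4185 -20.5805]
```

>>> servo_tool([
  [[0, 0, 0.03], [0, 0, 0]],
  [[0, 0, 0.03], [0, 0, 0]],
  [[0, 0, 0], [0, 0, 0]],
  [[0, 0, 0], [0, 0, 0]],
  [[0, 0, 0], [0, 0, 0]],
  [[0, 0, 0], [0, 0, 0]],
  [[0, 0, 0], [0, 0, 0]],
  [[0, 0, 0], [0, 0, 0]],
  [[0, 0, 0], [0, 0, 0]],
  [[0, 0, 0], [0, 0, 0]],
])

```text
t: 18.55
tcp_pos: [0.5041, -0.0152, 0.332]
orientation: [-2.562, -0.0, -1.636]
contact_force: [2.4, -0.0, 2.5]
opening: 0.15
```

```bash
python3 f.py; python3 look.py 9
python3 - <<'E'
import pickle,cv2,numpy as np
s,w,t,d=pickle.load(open("v9.pkl","rb"))
a=cv2.resize(t["image"][135:185,310:365],None,fx=8,fy=8,interpolation=cv2.INTER_CUBIC)
b=cv2.resize(d["image"][150:200,275:320],None,fx=8,fy=8,interpolation=cv2.INTER_CUBIC)
cv2.imwrite("pics/z9.png",np.hstack([a,b]))
E
```

```text
18.55 [0.0669 0.0001 0.204 ] [ 2.3707 -0.0354  2.5229] [-0.0463 -0.1911 -0.0298] [-36.4933 -20.4863]
t 18.55 q [-0.2034  0.2809  1.9157  0.2062  0.3766  1.2623] tcp [ 0.5041 -0.0152  0.332 ] F [ 2.3707 -0.0354  2.5229] M [-0.0463 -0.1911 -0.0298] loop (array([0.0669, 0.0001, 0.204 ]), np.float64(0.5800041343529915), np.float64(-0.06559153597994813))
```

View pics/z9.png

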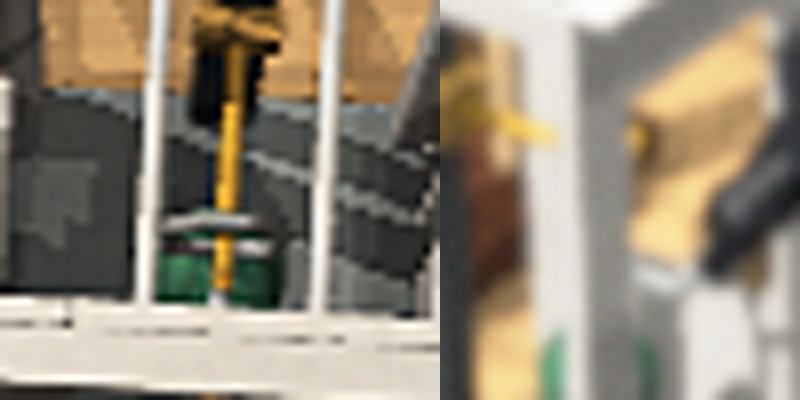

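>>> servo_tool([
  [[0, 0, 0], [0, 0, 0]],
  [[0, 0, 0], [0, 0, 0]],
  [[0, 0, 0], [0, 0, 0]],
  [[0, 0, 0], [0, 0, 0]],
  [[0, 0, 0], [0, 0, 0]],
  [[0, 0, 0], [0, 0, 0]],
  [[0, 0, 0], [0, 0, 0]],
  [[0, 0, 0], [0, 0, 0]],
  [[0, 0, 0], [0, 0, 0]],
  [[0, 0, 0], [0, 0, 0]],
], grip=-0.3, newtons=20)

```text
t: 19.95
tcp_pos: [0.5042, -0.0152, 0.332]
orientation: [-2.562, -0.001, -1.636]
contact_force: [0.6, -0.3, 0.1]
opening: 0.356
```

```bash
python3 look.py 10
```

```text
t 19.95 q [-0.2034  0.2809  1.9156  0.2062  0.3766  1.2623] tcp [ 0.5042 -0.0152  0.332 ] F [ 0.6239 -0.3465  0.1492] M [ 0.0077  0.2164 -0.0455] loop (array([0.0669, 0.0001, 0.204 ]), np.float64(0.5800706791445328), np.float64(-0.06559541617467722))
```

View pics/w10.png

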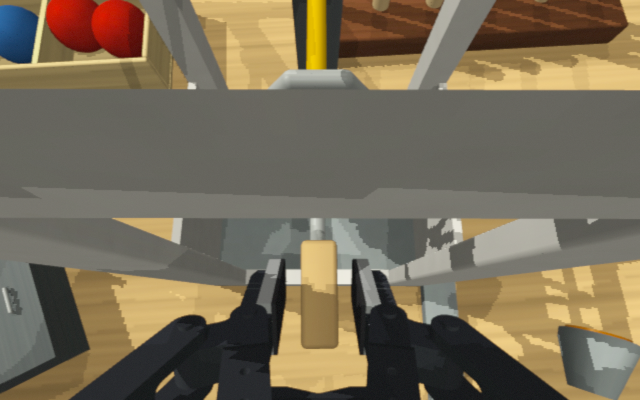

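View pics/st10.png

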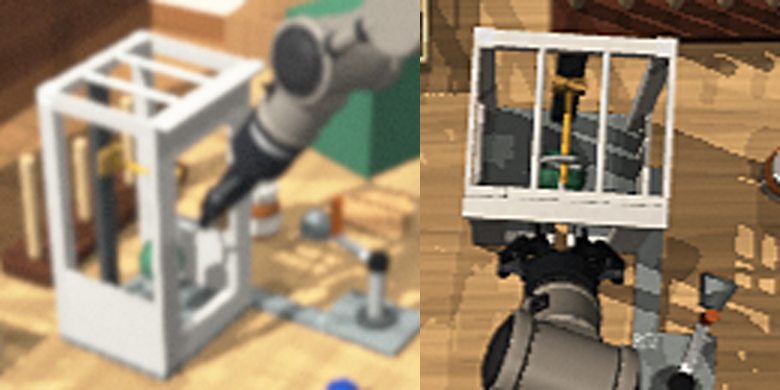

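>>> servo_tool([
  [[-0.5, 0.033, 0.3], [0, 0, 0]],
  [[-0.6, 0.04, 0.4], [0, 0, 0]],
  [[-0.8, 0.05, 0.5], [0, 0, 0]],
  [[-1, 0.066, 0.5], [0, 0, 0]],
  [[-1.2, 0.08, 0.5], [0, 0, 0]],
  [[-1.5, 0.1, 0.5], [0, 0, 0]],
  [[-1.5, 0.1, 0.5], [0, 0, 0]],
  [[-1.5, 0.1, 0.5], [0, 0, 0]],
  [[-1.5, 0.1, 0.5], [0, 0, 0]],
  [[-1, 0.06, 0.5], [0, 0, 0]],
])

```text
t: 21.35
tcp_pos: [0.3921, -0.0078, 0.3794]
orientation: [-2.561, -0.0, -1.636]
contact_force: [-0.8, -1.0, 0.6]
opening: 0.348
```

```bash
python3 look.py 11;  python3 - <<'E'
import pickle,cv2,numpy as np
s,w,t,d=pickle.load(open("v11.pkl","rb"))
cv2.imwrite("pics/z11.png",cv2.resize(w["image"][:,400:],None,fx=2,fy=2,interpolation=cv2.INTER_CUBIC)[:600])
E
```

```text
t 21.35 q [-0.2534  0.0049  2.0975  0.2245  0.4774  1.2122] tcp [ 0.3921 -0.0078  0.3794] F [-0.7888 -1.004   0.553 ] M [-0.0798  0.2455  0.0105] loop (array([-0.0454,  0.0001,  0.2514]), np.float64(0.5801179846858667), np.float64(-0.06566828340646105))
```

View pics/w11.png

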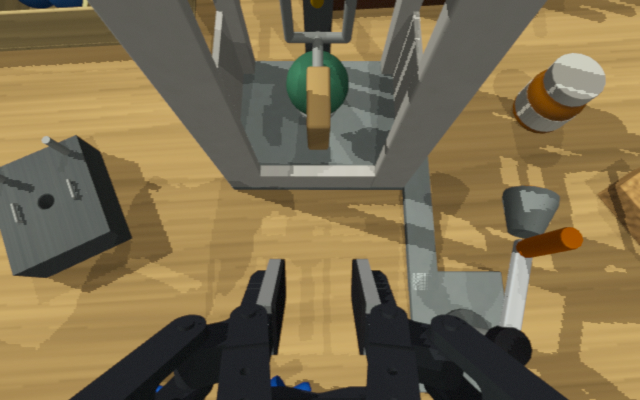

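View pics/st11.png

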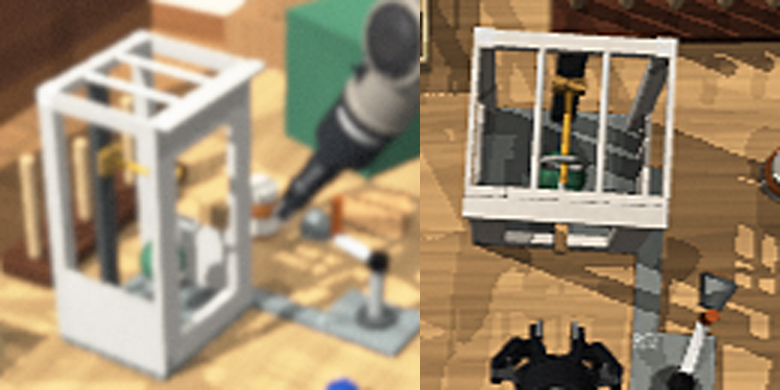

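Run:
```python
from h import *; import pickle
np.set_printoptions(precision=4,suppress=True)
s,w,t,d=pickle.load(open("v11.pkl","rb")); TC,K=w["tool_from_camera"],w["K"]
B=lambda p:np.array(p)/3.7+[290,110]
o,v=wray(s,TC,K,(572,238))
for z in(.145,.15,.155,.16,.165): print(z,"wrist",(o+v*(z-o[2])/v[2]),"top",onz('top',B((360,386)),z))
pv=T(.597,-.0217,-.0657,[-.16,-.15,.102])[0]; print("pivot",pv, "wrist px of pivot",wproj(s,TC,K,T(.602,-.0217,-.0657,[-.16,-.15,.102])))
im=np.hstack([cv2.resize(t["image"][180:260,350:420],None,fx=6,fy=6,interpolation=cv2.INTER_CUBIC),cv2.resize(w["image"][170:390,460:610],None,fx=2.18,fy=2.18,interpolation=cv2.INTER_CUBIC)[:480]])
cv2.imwrite("pics/lamp.png",im)
```

```text
0.145 wrist [ 0.5063 -0.2011  0.145 ] top [ 0.5064 -0.1915  0.145 ]
0.15 wrist [ 0.5057 -0.1974  0.15  ] top [ 0.506  -0.1908  0.15  ]
0.155 wrist [ 0.5051 -0.1937  0.155 ] top [ 0.5056 -0.1901  0.155 ]
0.16 wrist [ 0.5045 -0.19    0.16  ] top [ 0.5052 -0.1894  0.16  ]
0.165 wrist [ 0.504  -0.1863  0.165 ] top [ 0.5048 -0.1887  0.165 ]
pivot [ 0.4275 -0.1609  0.102 ] wrist px of pivot [[507.431  342.0957]]
```

View pics/lamp.png

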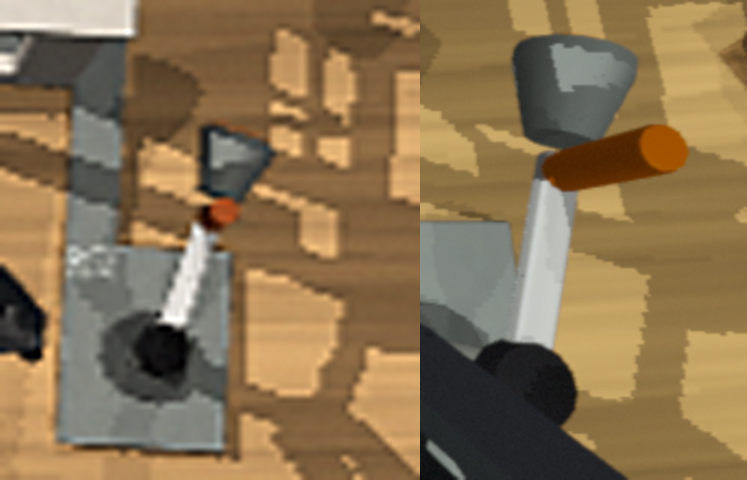

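```bash
cat >> h.py <<'E'
def ik(pos,psi,th,P=np.load("kin.npy")):
    from scipy.optimize import least_squares
    d=np.array([np.sin(th)*np.cos(psi),np.sin(th)*np.sin(psi),-np.cos(th)])
    def e(q):
        t=Ro.from_euler('z',q[0])*Ro.from_euler('y',q[1]+q[2])*Ro.from_euler('z',q[3])*Ro.from_euler('y',q[4])
        return np.r_[fk(P,q)-pos,.3*(t.apply([0,0,1])-d)]
    r=least_squares(e,[0,.25,1.9,.05,.4],bounds=([-2.5,-.77,.04,-1,.05],[2.5,2.02,2.7,4,2.6])); return r.x,np.linalg.norm(r.fun)
E
python3 - <<'E'
from h import *; from workcell import *
np.set_printoptions(precision=4,suppress=True)
s=sense()
pv=np.array([.4275,-.1609])
for th in(.3,.4):
  p,R,d=tgt((.5045,-.19,.215),-.066,th); print(th,*delta(s,p,R),ik(p,-.066,th))
  p,R,d=tgt((.5045,-.19,.155),-.066,th); print(ik(p,-.066,th))
  e=pv+.0815*np.array([np.cos(.516),np.sin(.516)]); p,R,d=tgt((*e,.155),-.066,th); print(e,ik(p,-.066,th))
E
```

```text
0.3 [  6.5861 -17.9008  -1.6444] [ 0.0192  0.2806 -0.001 ] (array([-0.5838,  0.2662,  1.7777,  0.1969,  0.8448]), np.float64(3.978610745044638e-13))
(array([-0.5838,  0.3456,  1.8589,  0.2325,  0.6879]), np.float64(4.770455530605313e-14))
[ 0.4984 -0.1207] (array([-0.4523,  0.299 ,  1.9328,  0.1877,  0.6393]), np.float64(7.177132448320226e-09))
0.4 [  5.1339 -17.8048  -2.1757] [ 0.0126  0.1809 -0.001 ] (array([-0.6161,  0.2332,  1.8564,  0.3101,  0.7303]), np.float64(3.0538108177366776e-13))
(array([-0.6161,  0.3203,  1.9369,  0.3852,  0.5725]), np.float64(6.416258980390788e-13))
[ 0.4984 -0.1207] (array([-0.4788,  0.2723,  2.0122,  0.3256,  0.5103]), np.float64(9.866054684370644e-14))
```

>>> servo_tool([
  [[0.66, -1.79, -0.16], [0.0019, 0.028, 0]],
  [[0.66, -1.79, -0.16], [0.0019, 0.028, 0]],
  [[0.66, -1.79, -0.16], [0.0019, 0.028, 0]],
  [[0.66, -1.79, -0.16], [0.0019, 0.028, 0]],
  [[0.66, -1.79, -0.16], [0.0019, 0.028, 0]],
  [[0.66, -1.79, -0.16], [0.0019, 0.028, 0]],
  [[0.66, -1.79, -0.16], [0.0019, 0.028, 0]],
  [[0.66, -1.79, -0.16], [0.0019, 0.028, 0]],
  [[0.66, -1.79, -0.16], [0.0019, 0.028, 0]],
  [[0.66, -1.79, -0.16], [0.0019, 0.028, 0]],
], grip=0.2)

```text
t: 22.75
tcp_pos: [0.4596, -0.1882, 0.3629]
orientation: [-2.844, 0.0, -1.636]
contact_force: [0.5, 0.4, 0.1]
opening: 0.601
```

```bash
python3 look.py 12
```

```text
t 22.75 q [-0.5849  0.269   1.774   0.1959  0.8482  0.9396] tcp [ 0.4596 -0.1882  0.3629] F [0.5278 0.4065 0.1095] M [-0.0387  0.1192 -0.0444] loop (array([-0.0085, -0.1752,  0.1939]), np.float64(0.2975169507182427), np.float64(-0.06370214366447212))
```

View pics/w12.png

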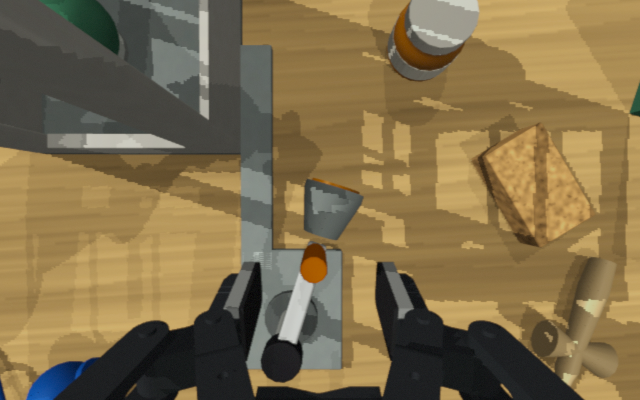

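View pics/st12.png

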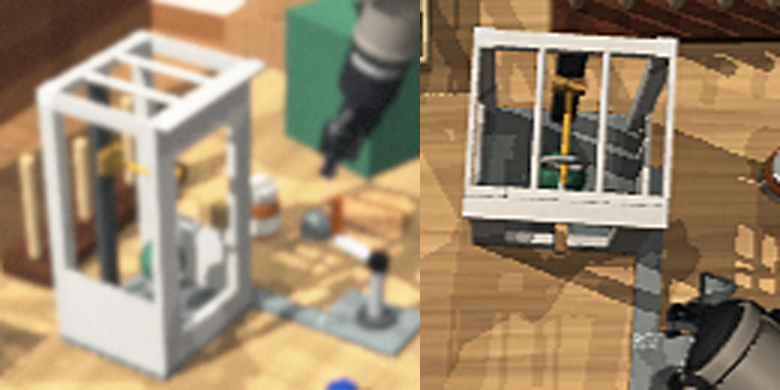

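Run:
```python
from h import *; import pickle
np.set_printoptions(precision=4,suppress=True)
s,w,t,d=pickle.load(open("v12.pkl","rb")); TC,K=w["tool_from_camera"],w["K"]
for px,z in(((314.5,268),.161),((283,358),.115)):
    o,v=wray(s,TC,K,px); print(o+v*(z-o[2])/v[2])
p,R,dd=tgt((.5035,-.19,.155),-.066,.3); print(*delta(s,p,R))
```

```text
[ 0.5055 -0.1887  0.161 ]
[ 0.4344 -0.1614  0.115 ]
[-0.1763  0.1205 -5.9781] [-0.0005 -0.0025 -0.0011]
```

>>> servo_tool([
  [[-0.02, 0.04, -1.0], [0, 0, 0]],
  [[-0.02, 0.04, -1.0], [0, 0, 0]],
  [[-0.02, 0.04, -1.0], [0, 0, 0]],
  [[-0.02, 0.04, -1.0], [0, 0, 0]],
  [[-0.02, 0.04, -1.0], [0, 0, 0]],
  [[0, 0, -0.5], [0, 0, 0]],
  [[0, 0, -0.2], [0, 0, 0]],
  [[0, 0, 0], [0, 0, 0]],
  [[0, 0, 0], [0, 0, 0]],
  [[0, 0, 0], [0, 0, 0]],
])

```text
t: 24.15
tcp_pos: [0.4582, -0.1849, 0.3063]
orientation: [-2.842, 0.0, -1.636]
contact_force: [-0.9, 0.6, -0.2]
opening: 0.597
```

```bash
python3 look.py 13
```

```text
t 24.15 q [-0.5809  0.3389  1.8583  0.2298  0.6949  0.8963] tcp [ 0.4582 -0.1849  0.3063] F [-0.8788  0.638  -0.1977] M [-0.0403  0.1391 -0.0294] loop (array([-0.0097, -0.1722,  0.1376]), np.float64(0.2998446459235326), np.float64(-0.06449106211743412))
```

View pics/w13.png

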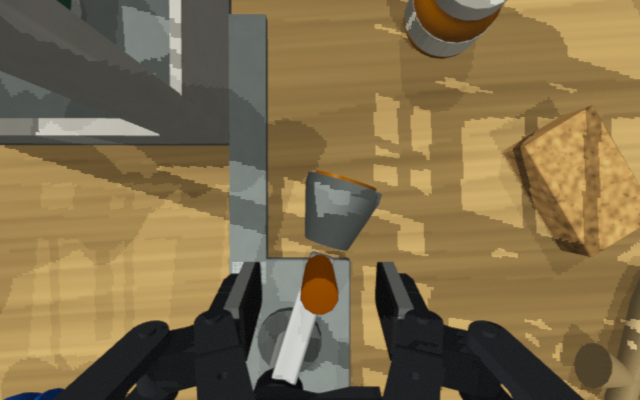

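>>> servo_tool([
  [[0, 0, 0], [0, 0, 0]],
  [[0, 0, 0], [0, 0, 0]],
  [[0, 0, 0], [0, 0, 0]],
  [[0, 0, 0], [0, 0, 0]],
  [[0, 0, 0], [0, 0, 0]],
  [[0, 0, 0], [0, 0, 0]],
  [[0, 0, 0], [0, 0, 0]],
  [[0, 0, 0], [0, 0, 0]],
  [[0, 0, 0], [0, 0, 0]],
  [[0, 0, 0], [0, 0, 0]],
], grip=-1, newtons=25)

```text
t: 25.55
tcp_pos: [0.4582, -0.185, 0.3061]
orientation: [-2.842, 0.0, -1.636]
contact_force: [-0.0, -0.5, 2.5]
opening: 0.174
```

Run:
```python
from h import *; from workcell import *
np.set_printoptions(precision=4,suppress=True)
s=sense(); R=Ro.from_euler('xyz',s['orientation']).as_matrix(); g=s['tcp_pos']+.155*R[:,2]; print(g,s["contact_force"],s["opening"])
pv=np.array([.4275,-.1609]); v=g[:2]-pv; a0=np.arctan2(v[1],v[0]); r=np.hypot(*v); print(a0,r, .516-a0)
A=np.linspace(a0,.516,11); pts=pv+np.c_[np.cos(A),np.sin(A)]*.0815
print(np.diff(pts,axis=0)*100, pts[-1]-pts[0])
```

```text
[ 0.5038 -0.1879  0.158 ] [-0.0079 -0.5229  2.5001] 0.17409171224777667
-0.3402121818602439 0.08098447004457593 0.856212181860244
[[ 0.2044  0.667 ]
 [ 0.1466  0.682 ]
 [ 0.0878  0.6921]
 [ 0.0283  0.697 ]
 [-0.0314  0.6969]
 [-0.0909  0.6916]
 [-0.1497  0.6813]
 [-0.2075  0.666 ]
 [-0.2636  0.6459]
 [-0.3179  0.6209]] [-0.0059  0.0674]
```

>>> servo_tool([
  [[0.2, 0.67, 0], [0, 0, 0]],
  [[0.15, 0.68, 0], [0, 0, 0]],
  [[0.09, 0.69, 0], [0, 0, 0]],
  [[0.03, 0.7, 0], [0, 0, 0]],
  [[-0.03, 0.7, 0], [0, 0, 0]],
  [[-0.09, 0.69, 0], [0, 0, 0]],
  [[-0.15, 0.68, 0], [0, 0, 0]],
  [[-0.21, 0.67, 0], [0, 0, 0]],
  [[-0.26, 0.65, 0], [0, 0, 0]],
  [[-0.32, 0.62, 0], [0, 0, 0]],
])

```text
t: 26.8
tcp_pos: [0.452, -0.117, 0.3061]
orientation: [-2.842, 0.0, -1.635]
contact_force: [-1.4, -6.2, 5.5]
opening: 0.174
```

```bash
python3 look.py 14;  python3 - <<'E'
import pickle,cv2,numpy as np
from h import *
s,w,t,d=pickle.load(open("v14.pkl","rb"))
R=Ro.from_euler('xyz',s['orientation']).as_matrix(); g=s['tcp_pos']+.155*R[:,2]; v=g[:2]-[.4275,-.1609]; print(g,np.arctan2(v[1],v[0]),np.hypot(*v),s["opening"])
E
```

```text
t 26.8 q [-0.4518  0.293   1.9307  0.1857  0.6478  1.0507] tcp [ 0.452  -0.117   0.3061] F [-1.4427 -6.177   5.5483] M [-0.8564  0.1117 -0.0648] loop (array([-0.0204, -0.1048,  0.1374]), np.float64(0.29936428631541223), np.float64(-0.06424537331886496))
[ 0.4976055  -0.11997566  0.15798937] 0.5283880016006941 0.08117624770865152 0.1736375799647612
```

View pics/w14.png

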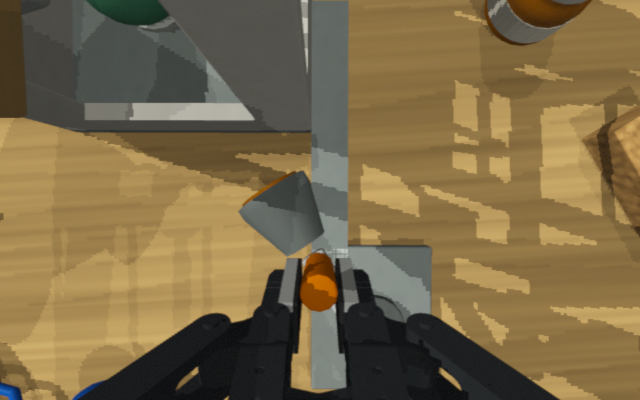

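View pics/st14.png

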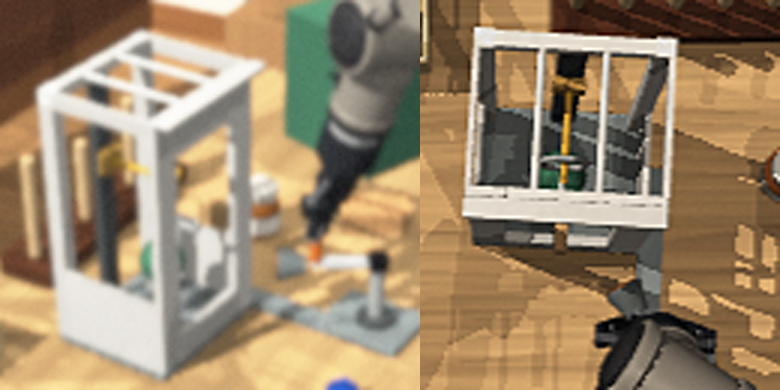

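>>> servo_tool([
  [[0, 0, 0], [0, 0, 0]],
  [[0, 0, 0], [0, 0, 0]],
  [[0, 0, 0], [0, 0, 0]],
  [[0, 0, 0], [0, 0, 0]],
  [[0, 0, 0], [0, 0, 0]],
  [[-0.1, 0, 0.7], [0, 0, 0]],
  [[-0.3, 0, 1], [0, 0, 0]],
  [[-0.3, 0, 1.5], [0, 0, 0]],
  [[-0.4, 0, 1.5], [0, 0, 0]],
  [[-0.4, 0, 1.5], [0, 0, 0]],
], grip=0)

```text
t: 28.2
tcp_pos: [0.4369, -0.1174, 0.3693]
orientation: [-2.841, -0.0, -1.636]
contact_force: [0.2, 0.7, -0.4]
opening: 0.502
```

>>> servo_tool([
  [[-1.5, -0.5, 1.0], [0, 0, 0]],
  [[-1.5, -0.5, 1.0], [0, 0, 0]],
  [[-1.5, -0.5, 1.0], [0, 0, 0]],
  [[-1, -2, 0], [0, 0, 0]],
  [[-1, -2, 0], [0, 0, 0]],
  [[0, -3, 0], [0, 0, 0]],
  [[0, -3, 0], [0, 0, 0]],
  [[0, -3, 0], [0, 0, 0]],
  [[0, -3, 0], [0, 0, 0]],
  [[0, 0, 0], [0, 0, 0]],
])

```text
t: 29.45
tcp_pos: [0.3713, -0.2942, 0.3981]
orientation: [-2.842, 0.0, -1.638]
contact_force: [0.3, 0.5, 0.0]
opening: 0.494
```

```bash
python3 look.py 15;  python3 - <<'E'
from h import *; import pickle
s,w,t,d=pickle.load(open("v15.pkl","rb"))
im=np.hstack([cv2.resize(t["image"][150:250,320:400],None,fx=6,fy=6,interpolation=cv2.INTER_CUBIC)])
cv2.imwrite("pics/lamp15.png",im)
E
```

```text
t 29.45 q [-0.8976  0.1992  1.7611  0.2631  0.9923  0.6174] tcp [ 0.3713 -0.2942  0.3981] F [0.2739 0.5453 0.0237] M [ 0.0341  0.1388 -0.0195] loop (array([-0.0893, -0.2871,  0.2293]), np.float64(0.2992826814676499), np.float64(-0.06661557399013053))
```

View pics/lamp15.png

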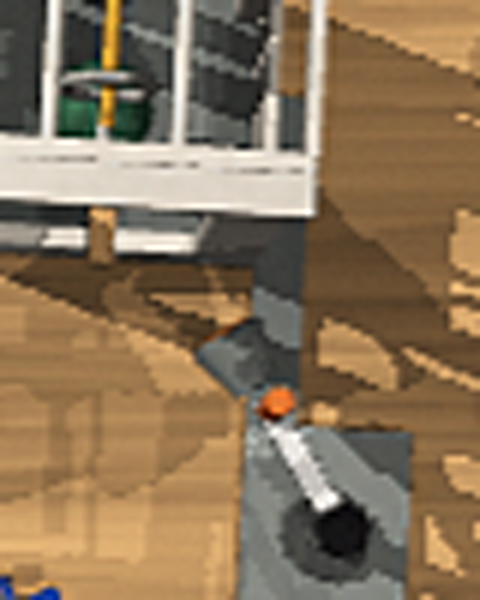

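View pics/st15.png

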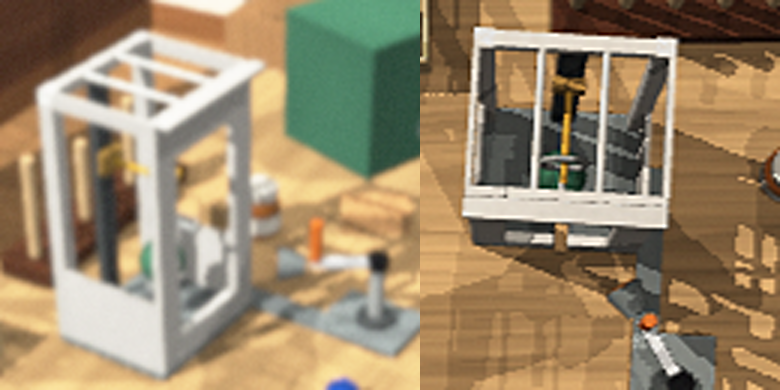

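View pics/w15.png

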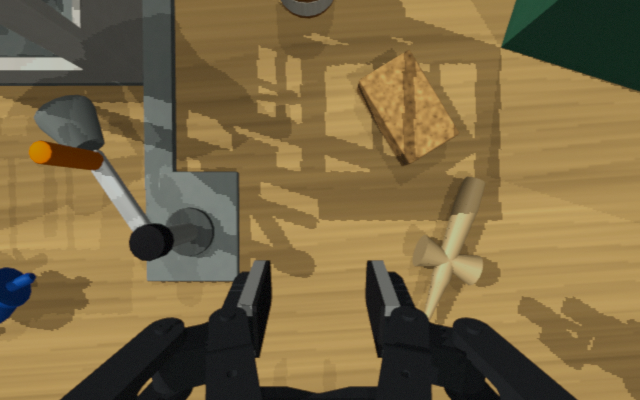

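Run:
```python
from h import *; import pickle
np.set_printoptions(precision=4,suppress=True)
D=lambda p:np.array(p)/6+[320,150]
r=onz('top',D((277,402)),.161)
for z in(.112,.118,.124):
    p=onz('top',D((344,527)),z); v=r-p; print("piv",p,"rod",r,"yaw",np.arctan2(v[1],v[0]),np.hypot(*v[:2]))
pv=T(.597,-.0217,-.0657,[-.16,-.15,.102])[0]; v=r-pv; print("yaw via cab pivot",np.arctan2(v[1],v[0]),np.hypot(*v[:2]))
# ball dir
b=onz('top',D((103,108)),.105); print("ball",b)
for P in(pv,): v=b-P; print("dir ball",np.arctan2(v[1],v[0]))
h=T(.597,-.0217,-.0657,[.068,0,.1])[0]; v=h-pv; print("dir nominal",np.arctan2(v[1],v[0]))
# cabinet yaw from wrist v5/v6: fit front bottom edge
s,w,t,d=pickle.load(open("v15.pkl","rb"));TC,K=w["tool_from_camera"],w["K"]
o,q=wray(s,TC,K,(41,152)); R=o+q*(.161-o[2])/q[2]; o,q=wray(s,TC,K,(152,242)); Pp=o+q*(.118-o[2])/q[2]; v=R-Pp; print("wrist",R,Pp,np.arctan2(v[1],v[0]),np.hypot(*v[:2]))
```

```text
piv [ 0.4293 -0.1608  0.112 ] rod [ 0.4966 -0.1194  0.161 ] yaw 0.5525914950400649 0.07903853093654103
piv [ 0.4291 -0.1601  0.118 ] rod [ 0.4966 -0.1194  0.161 ] yaw 0.5435324844868015 0.07884328732003894
piv [ 0.4289 -0.1594  0.124 ] rod [ 0.4966 -0.1194  0.161 ] yaw 0.5344292473623192 0.07865454584281245
yaw via cab pivot 0.5410208643185144 0.08061654828704778
ball [ 0.6713 -0.0272  0.105 ]
dir ball 0.50151494489035
dir nominal 0.5162051181398855
wrist [ 0.4997 -0.1189  0.161 ] [ 0.4311 -0.1666  0.118 ] 0.6079425433648591 0.08351630429004632
```

>>> servo_tool([
  [[0.2, 1.6, 0.3], [0, 0, 0]],
  [[0.2, 1.6, 0.3], [0, 0, 0]],
  [[0.2, 1.6, 0.3], [0, 0, 0]],
  [[0.2, 1.6, 0.3], [0, 0, 0]],
  [[0.2, 1.6, 0.3], [0, 0, 0]],
  [[0.2, 1.6, 0.3], [0, 0, 0]],
  [[0.2, 1.6, 0.2], [0, 0, 0]],
  [[0.2, 1.6, 0.2], [0, 0, 0]],
  [[0.2, 1.6, 0], [0, 0, 0]],
  [[0, 0, 0], [0, 0, 0]],
])

```text
t: 30.85
tcp_pos: [0.3903, -0.1473, 0.4202]
orientation: [-2.842, 0.0, -1.634]
contact_force: [0.1, -0.6, -0.0]
opening: 0.497
```

```bash
python3 look.py 16;  python3 - <<'E'
from h import *; import pickle
s,w,t,d=pickle.load(open("v16.pkl","rb"))
cv2.imwrite("pics/z16.png",cv2.resize(w["image"][100:400,170:490],None,fx=2,fy=2,interpolation=cv2.INTER_CUBIC))
E
```

```text
t 30.85 q [-0.5966  0.0584  1.8634  0.1835  0.968   0.9519] tcp [ 0.3903 -0.1473  0.4202] F [ 0.095  -0.6014 -0.0218] M [ 0.051   0.13   -0.0713] loop (array([-0.08  , -0.1388,  0.2515]), np.float64(0.2995697615801328), np.float64(-0.062201425532161306))
```

View pics/w16.png

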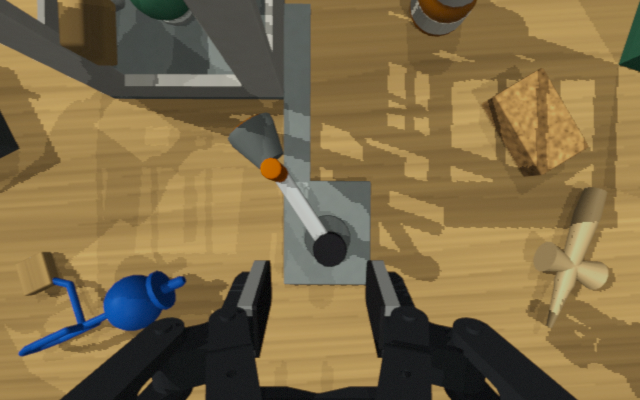

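View pics/z16.png

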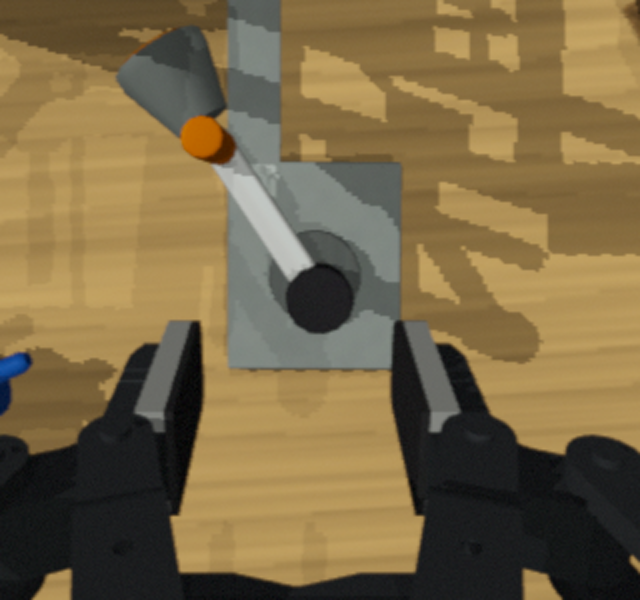

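Run:
```python
from h import *; import pickle
np.set_printoptions(precision=4,suppress=True)
s,w,t,d=pickle.load(open("v16.pkl","rb"));TC,K=w["tool_from_camera"],w["K"]
Z=lambda p:np.array(p)/2+[170,100]
def at(px,z): o,q=wray(s,TC,K,px); return o+q*(z-o[2])/q[2]
ya=lambda a,b:np.arctan2(*(b-a)[:2][::-1])
rod=at(Z((204,139)),.161)
for z in(.112,.118,.124): pv=at(Z((320,298)),z); print("cap",pv,"rod",rod,ya(pv,rod),np.hypot(*(rod-pv)[:2]))
print("arm line",ya(at(Z((300,272)),.113),at(Z((226,158)),.113)))
print("head",ya(at(Z((207,118)),.111),at(Z((153,52)),.111)))
print("cab front edge yaw",ya(at((285,97),0),at((118,97),0))-np.pi/2, "plate bottom",ya(at(Z((400,369)),.006),at(Z((228,368)),.006))-np.pi/2,"plate right",ya(at(Z((400,369)),.006),at(Z((402,162)),.006)))
pc=T(*C,[-.16,-.15,.1])[0]; print("cab piv",pc,ya(pc,rod)); print("corners",at((285,97),0),T(*C,[0,-.1,0]))
```

```text
cap [ 0.4309 -0.1597  0.112 ] rod [ 0.4985 -0.1202  0.161 ] 0.5280586186369509 0.0782919467471215
cap [ 0.4318 -0.1595  0.118 ] rod [ 0.4985 -0.1202  0.161 ] 0.5323128907067763 0.0774471153419726
cap [ 0.4327 -0.1594  0.124 ] rod [ 0.4985 -0.1202  0.161 ] 0.5366609210915715 0.07660371654169902
arm line 0.5112260379455044
head 0.6217600342042973
cab front edge yaw -0.06383409209855873 plate bottom -0.06921715637214332 plate right -0.06971488926706954
cab piv [ 0.4325 -0.1609  0.1   ] 0.5516742373836283
corners [ 0.5965 -0.1208  0.    ] [[ 0.5954 -0.1215  0.    ]]
```

Run:
```python
from workcell import *
s=sense(); print(s["t"],s["contact_force"]); print(job_done())
```

```text
31.0 [-0.49156816 -0.39848012 -0.13141157]
the job is handed in; nothing more can be done
None
```

The hanger with the wet green ball hangs by its loop on the cabinet hook, and the lamp now points at the ball. I handed the job in at 31.0 s of the 69 s allowed; no verdict was reported.

- **Hanging:** I lifted the hanger straight out of the rack with the gripper leaning back about 32° and took it through the window. I read the hook at about 5 mm above its mark from the camera. Lowering onto it, contact came at the height that predicts, about 6 N at its highest. I let go at about 3 to 4 N.
- **Lamp:** I pinched the orange grip and swung it through about 0.87 rad.

**Last checks**
- **Hanger:** After release, the top and side pictures show the loop over the bar, about 25 mm behind the tip, with the hanger upright. I did not measure its exact lean, and it was only partly in view in the final wrist picture.
- **Lamp angle:** The pivot cap and lamp arm seen from straight above put it within about 0.02 rad of the target, inside the 0.09 rad allowed. These readings disagreed:
  - The top camera gave about -0.02 to -0.04 rad.
  - An oblique wrist view and the outline of the lamp head each suggested about -0.1 rad. I judged both less reliable: the lamp was at the edge of the frame in one, and the outline is coarse in the other.
- **Cabinet position:** The wrist camera placed the cabinet and hanger about 5 mm farther away than the top camera. Both shifted together, so the placing was unaffected.
- **Robot:** It is clear of everything, with only sensor noise on the force reading.

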